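# Load the balcony lantern and close it up

## Robot

A 7-joint arm with a two-finger parallel gripper is mounted at the origin on the work surface. World frame = base frame: x ahead of the robot, y to its left, z up, the work surface at z = 0. Lengths are in mm, angles in rad, forces in N, time in s.
With the tool pointing down it reaches from about 400 to 875 mm from the base axis. Payload 19.3 kg.
Tool frame: the origin (TCP) lies on the centre line of the jaws, within the pads' length; the fingertips stand 19 mm ahead of it and the grasp point (between the pads) is the TCP; z points along the fingers, y is the line along which they close (so a half turn about z gives the same grasp; the last joint's range is limited). The gripper opens to 85 mm and grips with 20 to 120 N. Pads are 22 mm wide; open, the fingers measure 114 mm over their backs; the gripper's body (76 mm by 85 mm) begins 54 mm behind the grasp point. The pads swing forward as they close: fully open they stand 13 mm farther back than shut.
Start: joints at [-1.413, 0.521, -0.036, 1.599, 0.021, 1.021, -0.113], TCP at [141.167, 608.841, 250.291] pointing down, gripper open.
Joint ranges: [-2.91, 2.91], [-0.3, 2.13], [-1.5, 1.42], [0.17, 2.43], [-1.26, 4.41], [0.16, 1.93], [-2.52, 2.52]. Speed limits (rad/s): [1.89, 1.89, 2.39, 2.39, 3.01, 3.01, 3.01].

## Interface

Orientations are given as a unit quaternion [x, y, z, w].
In Python, from station import * gives the robot as it stands.
- The arm moves only by the tool carry_out, never from a script. Its argument "moves" is a list of rows, each an object with "translation": the shift along the tool's x, y, z in m, a list of three; "angular": the turn, a rotation vector about the tool's x, y, z in rad, a list of three; "gripper": the opening, from 0 (shut) to 1 (fully open). In form: [{"translation": [tx, ty, tz], "angular": [ax, ay, az], "gripper": gripper}, ...]. A call has 1 to 5 rows; each row shifts and turns the commanded pose from where the row before left it, along the tool's axes as they then stand; what a row does not reach is not made up. A row lasts 1/10 s, in which the tool goes at most 50 mm and 8.59 degrees, less where a joint would pass 70% of its speed; a pose out of reach is approached as far as the arm can. A call with a gripper value outside its range is refused whole. The fingers move at their own pace and stop on an object; "grip_force" is the grip in N (left out, the last holds). Time passes only in rows, so rows that do not move let the fingers close. It gives the time, the measured TCP pose, the force, the opening and the grip force at its end, in the units of the state.
- read_state(): the state, without advancing time (a new reading comes with each control period).
- capture(name): name is "scene" or "top"; returns (picture, depth): 384x512x3 uint8, red, green, blue; 384x512 float32, mm along the optical axis (not along the pixel's ray), 0 where there is no reading.
- camera_info(name): a dict with "mtx" (3x3 intrinsics, pixels), "rvec" (rotation vector, rad) and "tvec" (3), from world to camera coordinates, as OpenCV has them. Camera axes: x right, y down, z forward; pixel columns grow to the right and rows downward; lengths in mm; the calibration is good to about 2 mm. A picture is of the moment at which its call begins. camera_info takes no time and is no camera call.
- sign_off(): hands the job in; it is judged then, once.
The state is a dict: "t": time; "qpos": joint angles; "joint_vel": joint speeds; "joint_efforts": joint torques, N m; "position": TCP position; "tcp_rot": TCP orientation; "ft_force": force on the tool from outside, world axes, zero at the start; "moment": the same for the moment, N m; "width": finger opening in mm; "finger_force": force on a finger pad.
Only numpy, scipy, OpenCV 4.12 (cv2) and the standard library are available. Lean on these libraries where they do the work, as an engineer would, in place of code of your own. Each camera call takes 0.05 s, during which the arm holds its last target. There are 200 camera calls.

## Task

Load the open lantern for the evening: stand both ivory battery candles in it, one on each round brass spot, each with its black eye facing the lantern's door opening. Then close it up: set the loose metal lid squarely and fully home on top, and swing the glass door fully shut. Set things down gently, do not tip the candles over or slam the door, and leave the other things on the table where they are.

Things in the scene. Friction and masses are not known exactly. Their poses are not given: they have to be found in the camera images.
- lantern: clear acrylic lantern with a black metal frame, fixed to the table, 220 mm along its x, 150 mm along its y, 110 mm high, open at the top; origin at the centre of its underside, z up. The door opening is on its -x end. Posts and rails are 8 mm thick, so the inside is 204 x 134 mm; the floor is 12 mm above the table. It never moves
- spot_front (a point): centre of the brass spot (56 mm across, flat on the lantern floor) nearer the door, 50 mm from the lantern's centre on its -x side
- spot_back (a point): centre of the other brass spot, 50 mm from the lantern's centre on its +x side
- spot_front_eye (a point): point on the lantern floor where the eye of a candle on the front spot belongs: 32 mm from the spot's centre towards the door (lantern -x)
- spot_back_eye (a point): the same for the back spot: 32 mm from its centre towards the door (lantern -x)
- lantern_top (a point): centre of the lantern's open top, level with the top of the frame, 110 mm above the table
- door (a joint): glass door angle (rad): 0 shut (a stop), up to 1.8 open outwards; starts ajar, stays where left (stiff hinge, 0.08 N m, damped: 1 to 3 N at 90 mm). Vertical axis; shut, it covers the lantern's -x end and runs 146 mm from the hinge towards the lantern's -y; opening by q turns it q clockwise seen from above. Frame 8 mm thick, 12 to 106 mm above the table
- door_hinge (a point): point on the door's hinge axis, in the middle of the panel's thickness, 59 mm above the table, at the lantern's -x, +y corner (lantern x -115, y +73 mm)
- door_handle (a point): outer end of the brass pull tab on the door's outer face near the free edge, 137 mm from the hinge, 24 mm out from the mid-plane of the panel; the tab is 10 mm wide, 40 mm high and sticks out 20 mm from the face
- lid: loose black metal lid, 0.4 kg: plate 230 x 160 mm (long along x), 8 mm thick, over an 8 mm high lip (192 x 122 mm outside) that drops inside the lantern's frame with 6 mm play each way; origin at the centre of the lip's underside, z up. Starts lip down on the table, plate top at 16 mm. Either way round fits. Seated, its origin is 102 mm above the table and the plate lies on the frame
- lid_handle (a point): top centre of the lid's wooden bar handle, 50 mm above the lid's origin; the bar is 90 mm long along the lid's x, 14 mm wide, and rises 34 mm from the plate
- candle_a: ivory battery candle (two alike): upright cylinder 50 mm across, 85 mm tall, orange flame tip up to 95 mm, 0.2 kg; origin at the centre of its underside, z up. Its black eye is a block 18 mm wide sticking out 10 mm at the foot (10 to 26 mm up) on the candle's -x side; a black stripe on its top runs from the flame to the edge on that side
- candle_a_eye (a point): centre of the black receiver eye of candle_a, 32 mm from the candle's axis on its -x side, 18 mm above its underside
- candle_b: ivory battery candle (two alike): upright cylinder 50 mm across, 85 mm tall, orange flame tip up to 95 mm, 0.2 kg; origin at the centre of its underside, z up. Its black eye is a block 18 mm wide sticking out 10 mm at the foot (10 to 26 mm up) on the candle's -x side; a black stripe on its top runs from the flame to the edge on that side
- candle_b_eye (a point): centre of the black receiver eye of candle_b, 32 mm from the candle's axis on its -x side, 18 mm above its underside
- bowl: matte black ceramic bowl, 150 mm across, 60 mm high; origin under its centre; leave alone
- tumbler_near: amber glass tumbler, 76 mm across, 90 mm high, nearer the robot; origin under its centre; leave alone
- tumbler_far: the same amber tumbler, beyond the lantern; leave alone
- lighter_case: flat stainless lighter case, 90 x 58 x 16 mm; origin under its centre; leave alone
- coasters: stack of cork coasters, 100 mm across, 30 mm high; origin under its centre; leave alone
Not all that is in view belongs to the job. What is shaped like the candle_b but blue is not meant.

How it is judged:
By the outcome, as a careful person would: the job done as asked, in the order asked, and still so for the second after the job is handed in, with the robot touching nothing.
It also fails if it takes over 72 s, if anything falls off the work surface, if the arm or the gripper's body presses on something with over 40 N, if the wrist force passes 120 N, or if a joint passes its speed limit or range.

## Working session

There is one attempt and no reset: what is moved stays moved. The work goes in short steps, Python scripts to look and compute and a tool call to move; the robot and the scene stay as the last step left them, time stands still between calls to the robot, and variables do not carry over. Pictures are saved under pics/ and viewed, at most 10 in all, crops included, and the job is handed in when it is done.

Besides the shell and the picture viewer there is one more tool, called by a JSON object that holds its "api" and its "payload", one argument or row to a line. carry_out: Moves the arm, as the interface text tells. Its arguments: {"type":"object","properties":{"moves":{"type":"array"},"grip_force":{"type":"number"}},"required":["moves"]}

```bash
mkdir -p pics; ls; cat > h.py <<'E'
from station import *
import numpy as np, cv2
from scipy.spatial.transform import Rotation as R
def cam(n):
    c=camera_info(n); return np.array(c['mtx'],float),cv2.Rodrigues(np.array(c['rvec'],float))[0],np.array(c['tvec'],float).ravel()
def ray_z(n,u,v,z):
    K,Rm,t=cam(n); d=Rm.T@np.linalg.solve(K,[u,v,1]); o=-Rm.T@t
    return o+d*(z-o[2])/d[2]
def cloud(n,depth):
    K,Rm,t=cam(n); v,u=np.mgrid[:384,:512]
    p=np.stack([(u-K[0,2])/K[0,0]*depth,(v-K[1,2])/K[1,1]*depth,depth],-1)
    return (p-t)@Rm
def proj(n,P):
    K,Rm,t=cam(n); p=(Rm@np.array(P,float).T).T+t; p=p@K.T; return p[:,:2]/p[:,2:]
E
python3 - <<'E'
from h import *
for n in('scene','top'):
    p,d=capture(n); np.savez(n+'0.npz',p=p,d=d)
    cv2.imwrite(f'pics/{n}0.png',cv2.resize(p[:,:,::-1],(800,600),interpolation=cv2.INTER_CUBIC))
    K,Rm,t=cam(n); print(n,-Rm.T@t,Rm[2],K[0,0])
s=read_state(); print(s)
E
```

```text
pics
scene [ 904.97017962 -613.35623208  838.2806336 ] [-0.33930149  0.58109122 -0.73973474] 368.4840522257633
top [ 496.25225048  -39.56333515 1129.12267192] [ 0.06388331 -0.00201864 -0.99795533] 350.00302187139243
{'t': 0.1, 'qpos': array([-1.41315274,  0.5219724 , -0.03633932,  1.59991573,  0.02124666,
        1.02109066, -0.11279298]), 'joint_vel': array([-4.54917498e-05, -1.95582598e-03,  8.16822390e-04, -3.64685676e-04,
        1.36900966e-03, -8.66602925e-04,  1.21773269e-03]), 'joint_efforts': array([ 2.50005258e-03, -9.28466392e+01,  1.98338538e+00, -3.70529437e+01,
        1.81267230e-02,  5.58318352e-03, -1.46548842e-05]), 'position': array([141.14916285, 608.58243128, 249.78457463]), 'tcp_rot': array([ 1.13660565e-01,  9.93519515e-01, -4.99977924e-04, -5.74489847e-06]), 'ft_force': array([-1.36476634, -0.30983096, -0.3088129 ]), 'moment': array([ 0.00273989,  0.00195848, -0.02531343]), 'finger_force': 0.0, 'width': 85.3489477291734}
```

View pics/scene0.png

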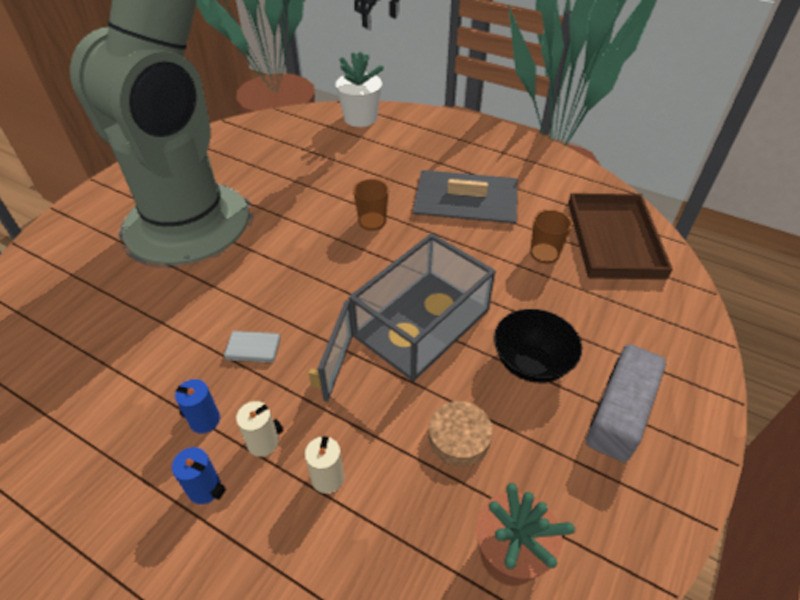

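View pics/top0.png

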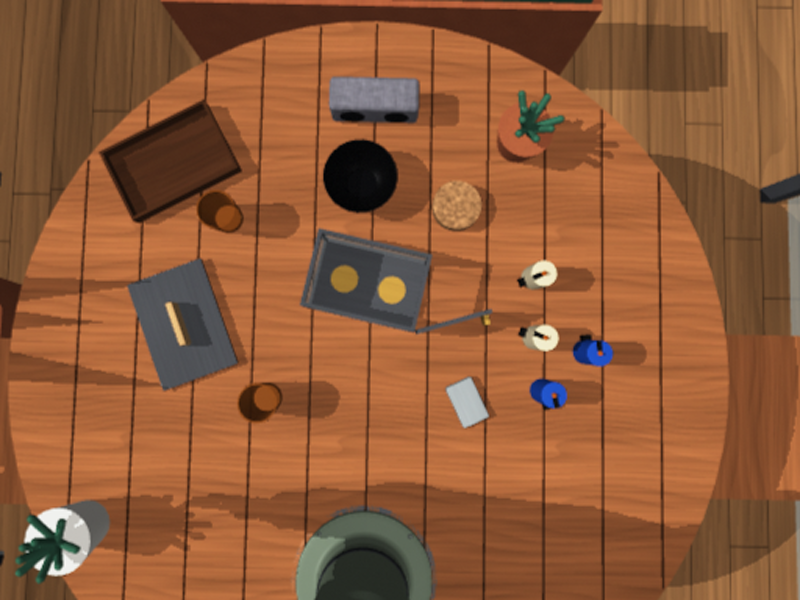

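The scene view shows the lantern at (425,305), the lid at (467,195) and the ivory candles at (258,428) and (324,465). In the top view the lantern is at (367,280) with its door ajar towards (487,318). The ivory candles are at (543,274) and (545,338), and the lid is at (183,323). Next I'll take enlarged crops and depth fits.

```bash
cat > m.py <<'E'
from h import *
def load(n):
    f=np.load(n+'.npz'); return f['p'],f['d']
E
python3 - <<'E'
from m import *
p,d=load('top0'); P=cloud('top',d).reshape(-1,3); c=p.reshape(-1,3).astype(int)
vv,uu=[a.ravel() for a in np.mgrid[:384,:512]]
ok=d.ravel()>0
def box(u0,u1,v0,v1): return ok&(uu*1.5625>u0)&(uu*1.5625<u1)&(vv*1.5625>v0)&(vv*1.5625<v1)
# table
print('table z',np.median(P[box(480,520,440,500)][:,2]))
for nm,b in (('c1',(515,570,250,300)),('c2',(515,570,315,365))):
    m=box(*b)&(P[:,2]>75)&(P[:,2]<90); q=P[m]; (cx,cy),r=cv2.minEnclosingCircle(q[:,:2].astype(np.float32)); print(nm,m.sum(),cx,cy,r,q[:,2].mean())
    m=box(*b)&(P[:,2]>5)&(P[:,2]<32)&(c.max(1)<70); q=P[m]; print(' eye',m.sum(),q.mean(0) if len(q) else 0)
m=box(120,245,250,395)&(P[:,2]>10)&(P[:,2]<24); print('lid',m.sum(),cv2.minAreaRect(P[m][:,:2].astype(np.float32)),P[m][:,2].mean())
m=box(150,200,290,355)&(P[:,2]>42)&(P[:,2]<60); print('handle',m.sum(),cv2.minAreaRect(P[m][:,:2].astype(np.float32)),P[m][:,2].mean())
m=box(290,440,220,340)&(P[:,2]>103)&(P[:,2]<120); print('lantern top',m.sum(),cv2.minAreaRect(P[m][:,:2].astype(np.float32)),P[m][:,2].mean())
m=box(415,500,300,340)&(P[:,2]>98)&(P[:,2]<115); print('door',m.sum(),cv2.minAreaRect(P[m][:,:2].astype(np.float32)))
m=box(320,410,255,310)&(c[:,0]>150)&(c[:,2]<110); 
q=P[m&(P[:,2]<30)]; print('spots',len(q),np.median(q[:,2]) if len(q) else 0)
M=m.reshape(384,512).astype(np.uint8); n,l,s,ce=cv2.connectedComponentsWithStats(M)
for i in range(1,n):
    if s[i,4]>40: print(ce[i]*1.5625, s[i], ray_z('top',*ce[i],12.5))
cr=p[140:225,185:325,::-1]; cv2.imwrite('pics/lant.png',cv2.resize(cr,(784,476),interpolation=cv2.INTER_CUBIC))
cr=p[160:260,325:400,::-1]; cv2.imwrite('pics/cand.png',cv2.resize(cr,(450,600),interpolation=cv2.INTER_CUBIC))
E
```

```text
table z -1.156606994532882
c1 219 615.3736572265625 -338.05029296875 25.436792373657227 83.5813917843712
 eye 19 [ 604.39347661 -308.69217285   23.68090082]
c2 220 492.0654296875 -340.4862365722656 24.93341636657715 83.63133634852217
 eye 19 [ 503.91621836 -311.35891871   23.33655246]
lid 3327 ((503.89215087890625, 379.7996520996094), (230.3153533935547, 161.70994567871094), 21.840883255004883) 14.03941875376682
handle 142 ((503.6090087890625, 379.3012390136719), (89.06328582763672, 14.963085174560547), 22.445362091064453) 47.241023099369805
lantern top 731 ((588.7324829101562, -17.915985107421875), (263.59344482421875, 150.2040252685547), 77.99266815185547) 107.8810977643981
door 172 ((519.8616333007812, -159.64590454101562), (141.2394561767578, 58.25259017944336), 85.02397155761719)
spots 436 10.773122833670076
[343.67825255 278.16485969] [212 171  16  15 196] [604.48975688  52.77545752  12.5       ]
[391.17838542 289.22526042] [242 177  18  18 240] [583.84855856 -45.05417697  12.5       ]
```

View pics/lant.png

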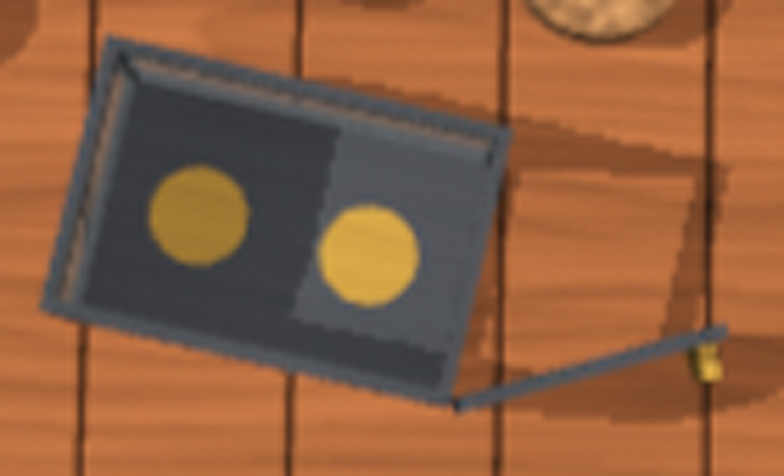

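View pics/cand.png

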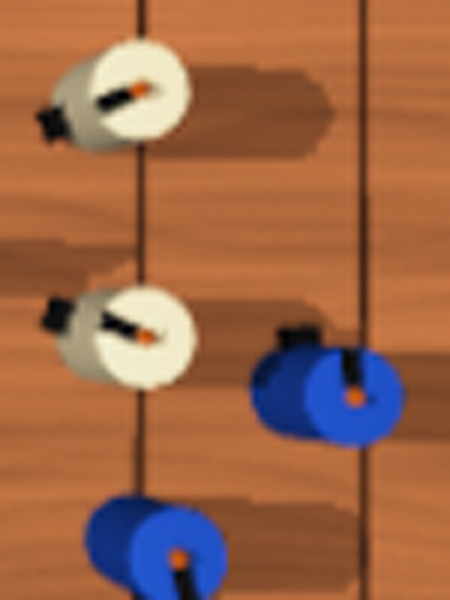

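The lantern crop gives outer top corners at about (112,38), (508,130), (450,400) and (42,308), and the door's top edge runs from (455,405) to (722,330). In the candle crop, the black eyes of both ivory candles are at image left, at (52,125) and (57,315). I'll refine these numbers and check them against the scene camera.

```bash
python3 - <<'E'
from m import *
o=np.array([185,140])
cr=lambda x,y,z: ray_z('top',(x+.5)/5.6-.5+185,(y+.5)/5.6-.5+140,z)[:2]
C=np.array([cr(112,38,110),cr(508,130,110),cr(450,400,110),cr(42,308,110)])
print('corners',C.round(1),'ctr',C.mean(0),'sides',[np.linalg.norm(C[i]-C[i-1]).round(1) for i in range(4)])
for a,b in((1,0),(2,3)): print('yaw',np.degrees(np.arctan2(*(C[b]-C[a])[::-1])))
a,b=cr(455,405,106),cr(722,330,106); print('door',a,b,np.linalg.norm(b-a),np.degrees(np.arctan2(*(b-a)[::-1])))
# scene cam
p,d=load('scene0'); P=cloud('scene',d); c=p.astype(int)
print('table',np.median(P[270:290,330:350,2]) )
k=1.5625
def reg(m,lab):
    n,l,s,ce=cv2.connectedComponentsWithStats(m.astype(np.uint8))
    for i in range(1,n):
        if s[i,4]>60:
            q=P[l==i]; print(lab,s[i],'ray',ray_z('scene',*ce[i],12.5)[:2] if lab=='spot' else '', cv2.minEnclosingCircle(q[:,:2].astype(np.float32)) ,q[:,2].mean())
vv,uu=np.mgrid[:384,:512]
m=(uu*k>380)&(uu*k<465)&(vv*k>285)&(vv*k<350)&(c[...,0]>140)&(c[...,2]<110)&(c[...,0]-c[...,2]>70)
reg(m,'spot')
m=(uu*k>230)&(uu*k<350)&(vv*k>395)&(vv*k<500)&(P[...,2]>78)&(P[...,2]<90); reg(m,'candle')
m=(P[...,2]>42)&(P[...,2]<58)&(uu*k>440)&(uu*k<495)&(vv*k>175)&(vv*k<200); print('handle',cv2.minAreaRect(P[m][:,:2].astype(np.float32)))
m=(P[...,2]>11)&(P[...,2]<24)&(uu*k>400)&(uu*k<530)&(vv*k>165)&(vv*k<230); print('lid',cv2.minAreaRect(P[m][:,:2].astype(np.float32)))
E
```

```text
corners [[ 687.5   92.3]
 [ 643.4 -116.4]
 [ 501.6  -88.6]
 [ 544.8  124.6]] ctr [594.3130285    2.99617869] sides [np.float64(146.2), np.float64(213.3), np.float64(144.5), np.float64(217.5)]
yaw 78.0640521814245
yaw 78.526489930384
door [499.04932837 -91.42087428] [ 541.1262726  -230.23120705] 145.04750158925845 -73.13660847203006
table 0.21895849036888254
spot [273 188  16  13 134] ray [599.08445887  56.95204797] ((748.044677734375, -266.293212890625), 380.8916320800781) 31.794169575864434
spot [254 207  14   9  68] ray [583.33023496 -26.01822186] ((741.5840454101562, -313.82037353515625), 341.1990966796875) 25.399672921621903
spot [249 212  14  10  74] ray [578.97944341 -58.16570489] ((579.22265625, -56.96931457519531), 22.96361541748047) 13.206192492414505
candle [152 257  22  21 332] ray  ((492.3472900390625, -338.87042236328125), 25.567371368408203) 85.27684733773752
candle [196 279  22  23 381] ray  ((616.1820678710938, -335.7149963378906), 25.241147994995117) 85.11475287803428
handle ((506.4861755371094, 381.1341552734375), (89.40245819091797, 17.5187931060791), 19.728267669677734)
lid ((505.521240234375, 382.7437438964844), (230.0894775390625, 168.19137573242188), 20.86981201171875)
```

{"api": "carry_out", "payload": {
  "moves": [
    {"translation": [0,-0.04,0],"angular": [0,0,0.1],"gripper": 1},
    {"translation": [0,0,0],"angular": [0,0,0],"gripper": 1}
  ],
  "grip_force": 40
}}

```text
t: 0.3
position: [131.6, 566.0, 249.5]
tcp_rot: [0.165, 0.986, -0.002, 0.0]
ft_force: [-0.1, 0.5, 0.6]
width: 85.3
finger_force: 0.0
```

```bash
python3 -c "
from h import *
s=read_state();print(s['t'],s['qpos'].round(3),s['position'],R.from_quat(s['tcp_rot']).as_matrix().round(3),s['ft_force'])"
```

```text
0.3 [-1.433  0.454 -0.015  1.717  0.008  0.974 -0.213] [131.61735826 566.04273473 249.54422555] [[-0.945  0.326 -0.   ]
 [ 0.326  0.945 -0.004]
 [-0.001 -0.004 -1.   ]] [-0.14362819  0.45379414  0.59177901]
```

```bash
cat > plan.py <<'E'
# print rows (tool axes) to follow waypoints (x,y,z,xyaw deg,step mm,grip,[max rot]) with the tool pointing down
from h import *
def plan(*wps):
    s=read_state(); M=R.from_quat(s['tcp_rot']).as_matrix()
    p=s['position'].copy(); yaw=np.arctan2(M[1,0],M[0,0]); rows=[]
    print('t',s['t'],'pos',p.round(1),'yaw',np.degrees(yaw).round(1),'q7',s['qpos'][6].round(2),'F',s['ft_force'].round(1))
    for x,y,z,w,st,g in wps:
        p0=p.copy(); T=np.array([x,y,z],float); y0=yaw; dy=np.radians(w)-yaw; dy=(dy+np.pi)%(2*np.pi)-np.pi
        if isinstance(w,complex): raise ValueError
        n=max(1,int(np.ceil(np.linalg.norm(T-p)/st-1e-3)),int(np.ceil(abs(dy)/0.13-.05)))
        for i in range(1,n+1):
            d=p0+(T-p0)*i/n-p; c,sn=np.cos(yaw),np.sin(yaw)
            t=np.round([(c*d[0]+sn*d[1])/1e3,(sn*d[0]-c*d[1])/1e3,-d[2]/1e3],3)+0.
            a=round(-(y0+dy*i/n-yaw),2)+0.
            rows.append((t,a,g))
            p=p+1e3*np.array([c*t[0]+sn*t[1],sn*t[0]-c*t[1],-t[2]]); yaw-=a
    for k in range(0,len(rows),5):
        print('['+', '.join('{"translation": [%g, %g, %g], "angular": [0, 0, %g], "gripper": %g}'%(*t,a,g) for t,a,g in rows[k:k+5])+']')
    print('end',p.round(1),np.degrees(yaw).round(1))
E
python3 -c "
from plan import *
plan((500,300,230,90,48,1),(615.8,-336.9,200,20.5,48,.9),(615.8,-336.9,75,20.5,40,.9),(615.8,-336.9,58,20.5,20,.9))"
```

```text
t 0.3 pos [131.6 566.  249.5] yaw 161.0 q7 -0.21 F [-0.1  0.5  0.6]
[{"translation": [-0.043, -0.013, 0.002], "angular": [0, 0, 0.12], "gripper": 1}, {"translation": [-0.045, -0.008, 0.002], "angular": [0, 0, 0.13], "gripper": 1}, {"translation": [-0.046, -0.002, 0.002], "angular": [0, 0, 0.12], "gripper": 1}, {"translation": [-0.045, 0.004, 0.002], "angular": [0, 0, 0.13], "gripper": 1}, {"translation": [-0.044, 0.009, 0.002], "angular": [0, 0, 0.12], "gripper": 1}]
[{"translation": [-0.044, 0.014, 0.002], "angular": [0, 0, 0.12], "gripper": 1}, {"translation": [-0.04, 0.02, 0.002], "angular": [0, 0, 0.13], "gripper": 1}, {"translation": [-0.039, 0.025, 0.002], "angular": [0, 0, 0.12], "gripper": 1}, {"translation": [-0.034, 0.029, 0.002], "angular": [0, 0, 0.13], "gripper": 1}, {"translation": [-0.031, 0.033, 0.002], "angular": [0, 0, 0.12], "gripper": 1}]
[{"translation": [-0.046, 0.008, 0.002], "angular": [0, 0, 0.09], "gripper": 0.9}, {"translation": [-0.044, 0.013, 0.002], "angular": [0, 0, 0.08], "gripper": 0.9}, {"translation": [-0.043, 0.016, 0.002], "angular": [0, 0, 0.09],
[... 599 characters left out ...]
ation": [-0.023, 0.04, 0.002], "angular": [0, 0, 0.08], "gripper": 0.9}, {"translation": [-0.02, 0.042, 0.002], "angular": [0, 0, 0.09], "gripper": 0.9}, {"translation": [-0.016, 0.043, 0.002], "angular": [0, 0, 0.09], "gripper": 0.9}, {"translation": [-0.012, 0.045, 0.003], "angular": [0, 0, 0.08], "gripper": 0.9}, {"translation": [0, 0, 0.031], "angular": [0, 0, 0], "gripper": 0.9}]
[{"translation": [0, 0, 0.031], "angular": [0, 0, 0], "gripper": 0.9}, {"translation": [0, 0, 0.031], "angular": [0, 0, 0], "gripper": 0.9}, {"translation": [0, 0, 0.032], "angular": [0, 0, 0], "gripper": 0.9}, {"translation": [0, 0, 0.017], "angular": [0, 0, 0], "gripper": 0.9}]
end [ 615.5 -337.3   57.5] 20.6
```

{"api": "carry_out", "payload": {
  "moves": [
    {"translation": [-0.043,-0.013,0.002],"angular": [0,0,0.12],"gripper": 1},
    {"translation": [-0.045,-0.008,0.002],"angular": [0,0,0.13],"gripper": 1},
    {"translation": [-0.046,-0.002,0.002],"angular": [0,0,0.12],"gripper": 1},
    {"translation": [-0.045,0.004,0.002],"angular": [0,0,0.13],"gripper": 1},
    {"translation": [-0.044,0.009,0.002],"angular": [0,0,0.12],"gripper": 1}
  ]
}}

```text
t: 0.8
position: [317.9, 436.8, 240.3]
tcp_rot: [0.459, 0.889, 0.0, -0.0]
ft_force: [0.5, 0.1, -0.2]
width: 85.7
finger_force: 0.0
```

{"api": "carry_out", "payload": {
  "moves": [
    {"translation": [-0.044,0.014,0.002],"angular": [0,0,0.12],"gripper": 1},
    {"translation": [-0.04,0.02,0.002],"angular": [0,0,0.13],"gripper": 1},
    {"translation": [-0.039,0.025,0.002],"angular": [0,0,0.12],"gripper": 1},
    {"translation": [-0.034,0.029,0.002],"angular": [0,0,0.13],"gripper": 1},
    {"translation": [-0.031,0.033,0.002],"angular": [0,0,0.12],"gripper": 1}
  ]
}}

```text
t: 1.3
position: [502.4, 304.4, 230.2]
tcp_rot: [0.708, 0.706, -0.0, -0.0]
ft_force: [-0.5, 0.5, 0.5]
width: 85.4
finger_force: 0.0
```

{"api": "carry_out", "payload": {
  "moves": [
    {"translation": [-0.046,0.008,0.002],"angular": [0,0,0.09],"gripper": 0.9},
    {"translation": [-0.044,0.013,0.002],"angular": [0,0,0.08],"gripper": 0.9},
    {"translation": [-0.043,0.016,0.002],"angular": [0,0,0.09],"gripper": 0.9},
    {"translation": [-0.042,0.019,0.002],"angular": [0,0,0.09],"gripper": 0.9},
    {"translation": [-0.04,0.024,0.003],"angular": [0,0,0.08],"gripper": 0.9}
  ]
}}

```text
t: 1.8
position: [543.6, 76.6, 219.2]
tcp_rot: [0.842, 0.54, -0.0, -0.0]
ft_force: [0.9, -0.4, -0.1]
width: 77.1
finger_force: 0.0
```

{"api": "carry_out", "payload": {
  "moves": [
    {"translation": [-0.038,0.026,0.002],"angular": [0,0,0.09],"gripper": 0.9},
    {"translation": [-0.035,0.03,0.002],"angular": [0,0,0.09],"gripper": 0.9},
    {"translation": [-0.033,0.033,0.002],"angular": [0,0,0.08],"gripper": 0.9},
    {"translation": [-0.03,0.036,0.002],"angular": [0,0,0.09],"gripper": 0.9},
    {"translation": [-0.026,0.038,0.002],"angular": [0,0,0.09],"gripper": 0.9}
  ]
}}

```text
t: 2.3
position: [586.4, -151.3, 209.1]
tcp_rot: [0.939, 0.343, -0.0, -0.0]
ft_force: [0.9, 1.2, -0.4]
width: 77.0
finger_force: 0.0
```

{"api": "carry_out", "payload": {
  "moves": [
    {"translation": [-0.023,0.04,0.002],"angular": [0,0,0.08],"gripper": 0.9},
    {"translation": [-0.02,0.042,0.002],"angular": [0,0,0.09],"gripper": 0.9},
    {"translation": [-0.016,0.043,0.002],"angular": [0,0,0.09],"gripper": 0.9},
    {"translation": [-0.012,0.045,0.003],"angular": [0,0,0.08],"gripper": 0.9}
  ]
}}

```text
t: 2.7
position: [619.7, -333.2, 200.0]
tcp_rot: [0.984, 0.179, -0.0, -0.0]
ft_force: [-0.5, 0.2, 0.1]
width: 77.1
finger_force: 0.0
```

```bash
python3 -c "
from plan import *
plan((615.8,-336.9,75,20.5,40,.9),(615.8,-336.9,58,20.5,20,.9))"
```

```text
t 2.7 pos [ 619.7 -333.2  200. ] yaw 20.7 q7 -0.42 F [-0.5  0.2  0.1]
[{"translation": [-0.001, 0.001, 0.031], "angular": [0, 0, 0], "gripper": 0.9}, {"translation": [-0.001, 0, 0.032], "angular": [0, 0, 0], "gripper": 0.9}, {"translation": [-0.002, 0.001, 0.031], "angular": [0, 0, 0], "gripper": 0.9}, {"translation": [-0.001, 0, 0.031], "angular": [0, 0, 0], "gripper": 0.9}, {"translation": [0, 0, 0.017], "angular": [0, 0, 0], "gripper": 0.9}]
end [ 615.7 -336.9   58. ] 20.7
```

{"api": "carry_out", "payload": {
  "moves": [
    {"translation": [0,0,0.03],"angular": [0,0,0],"gripper": 0.9},
    {"translation": [0,0,0],"angular": [0,0,0],"gripper": 0.9}
  ]
}}

```text
t: 2.9
position: [617.8, -331.6, 166.4]
tcp_rot: [0.984, 0.18, -0.002, -0.002]
ft_force: [0.1, 0.9, -1.2]
width: 77.1
finger_force: 0.0
```

```bash
python3 -c "
from plan import *
plan((615.8,-336.9,75,20.5,40,.9),(615.8,-336.9,58,20.5,20,.9))"
```

```text
t 2.9 pos [ 617.8 -331.6  166.4] yaw 20.8 q7 -0.4 F [ 0.1  0.9 -1.2]
[{"translation": [-0.001, 0.001, 0.03], "angular": [0, 0, 0], "gripper": 0.9}, {"translation": [-0.001, 0.002, 0.031], "angular": [0, 0, 0], "gripper": 0.9}, {"translation": [-0.002, 0.001, 0.03], "angular": [0, 0, 0], "gripper": 0.9}, {"translation": [0, 0, 0.017], "angular": [0, 0, 0], "gripper": 0.9}]
end [ 615.5 -336.8   58.4] 20.8
```

{"api": "carry_out", "payload": {
  "moves": [
    {"translation": [0,0.001,0.02],"angular": [0,0,0],"gripper": 0.9},
    {"translation": [-0.001,0.002,0.02],"angular": [0,0,0],"gripper": 0.9},
    {"translation": [-0.001,0.001,0.02],"angular": [0,0,0],"gripper": 0.9},
    {"translation": [0,0,0],"angular": [0,0,0],"gripper": 0.9},
    {"translation": [0,0,0],"angular": [0,0,0],"gripper": 0.9}
  ]
}}

```text
t: 3.4
position: [619.6, -335.3, 111.4]
tcp_rot: [0.983, 0.182, 0.0, -0.0]
ft_force: [-0.3, -0.2, 0.6]
width: 76.6
finger_force: 0.0
```

```bash
python3 -c "
from plan import *
plan((615.8,-336.9,75,20.5,40,.9),(615.8,-336.9,58,20.5,20,.9))"
```

```text
t 3.4 pos [ 619.6 -335.3  111.4] yaw 20.9 q7 -0.37 F [-0.3 -0.2  0.6]
[{"translation": [-0.004, 0, 0.036], "angular": [0, 0, 0.01], "gripper": 0.9}, {"translation": [0, 0, 0.017], "angular": [0, 0, 0], "gripper": 0.9}]
end [ 615.9 -336.7   58.4] 20.3
```

{"api": "carry_out", "payload": {
  "moves": [
    {"translation": [-0.004,0,0.025],"angular": [0,0,0.01],"gripper": 0.9},
    {"translation": [0,0,0.018],"angular": [0,0,0],"gripper": 0.9},
    {"translation": [0,0,0.01],"angular": [0,0,0],"gripper": 0.9},
    {"translation": [0,0,0],"angular": [0,0,0],"gripper": 0.9}
  ]
}}

```text
t: 3.8
position: [615.2, -336.9, 56.4]
tcp_rot: [0.984, 0.176, -0.001, -0.001]
ft_force: [-0.3, -0.4, -0.1]
width: 76.8
finger_force: 0.0
```

{"api": "carry_out", "payload": {
  "moves": [
    {"translation": [0,0,0],"angular": [0,0,0],"gripper": 0.5},
    {"translation": [0,0,0],"angular": [0,0,0],"gripper": 0.4},
    {"translation": [0,0,0],"angular": [0,0,0],"gripper": 0.3},
    {"translation": [0,0,0],"angular": [0,0,0],"gripper": 0.3},
    {"translation": [0,0,0],"angular": [0,0,0],"gripper": 0.3}
  ]
}}

```text
t: 4.3
position: [615.9, -337.7, 58.5]
tcp_rot: [0.984, 0.176, 0.001, 0.0]
ft_force: [-0.2, 1.2, 6.8]
width: 49.2
finger_force: 41.0
```

```bash
python3 -c "
from plan import *
s=read_state();print(s['width'],s['finger_force'])
plan((613,-330,205,20.5,40,.3),(604.7,53.4,205,168.2,45,.3))"
```

```text
49.19839662823259 40.96072196960449
t 4.3 pos [ 615.9 -337.7   58.5] yaw 20.3 q7 -0.35 F [-0.2  1.2  6.8]
[{"translation": [0, -0.002, -0.037], "angular": [0, 0, 0], "gripper": 0.3}, {"translation": [0, -0.002, -0.036], "angular": [0, 0, 0], "gripper": 0.3}, {"translation": [0, -0.002, -0.037], "angular": [0, 0, 0], "gripper": 0.3}, {"translation": [0, -0.002, -0.037], "angular": [0, 0, 0], "gripper": 0.3}, {"translation": [0.006, -0.018, 0], "angular": [0, 0, -0.13], "gripper": 0.3}]
[{"translation": [0.009, -0.017, 0], "angular": [0, 0, -0.13], "gripper": 0.3}, {"translation": [0.011, -0.016, 0], "angular": [0, 0, -0.13], "gripper": 0.3}, {"translation": [0.012, -0.015, 0], "angular": [0, 0, -0.13], "gripper": 0.3}, {"translation": [0.015, -0.012, 0], "angular": [0, 0, -0.13], "gripper": 0.3}, {"translation": [0.016, -0.011, 0], "angular": [0, 0, -0.12], "gripper": 0.3}]
[{"translation": [0.017, -0.009, 0], "angular": [0, 0, -0.13], "gripper": 0.3}, {"translation": [0.018, -0.006, 0], "angular": [0, 0, -0.13], "gripper": 0.3}, {"translation": [0.019, -0.004, 0], "angular": [0, 0, -
[... 213 characters left out ...]
0], "angular": [0, 0, -0.13], "gripper": 0.3}, {"translation": [0.018, 0.006, 0], "angular": [0, 0, -0.13], "gripper": 0.3}, {"translation": [0.017, 0.008, 0], "angular": [0, 0, -0.13], "gripper": 0.3}, {"translation": [0.017, 0.01, 0], "angular": [0, 0, -0.13], "gripper": 0.3}, {"translation": [0.014, 0.013, 0], "angular": [0, 0, -0.13], "gripper": 0.3}]
[{"translation": [0.013, 0.014, 0], "angular": [0, 0, -0.12], "gripper": 0.3}, {"translation": [0.011, 0.015, 0], "angular": [0, 0, -0.13], "gripper": 0.3}, {"translation": [0.009, 0.017, 0], "angular": [0, 0, -0.13], "gripper": 0.3}, {"translation": [0.007, 0.018, 0], "angular": [0, 0, -0.13], "gripper": 0.3}]
end [604.6  53.1 205.5] 168.1
```

{"api": "carry_out", "payload": {
  "moves": [
    {"translation": [0,0,-0.025],"angular": [0,0,0],"gripper": 0.3},
    {"translation": [0,-0.002,-0.04],"angular": [0,0,0],"gripper": 0.3},
    {"translation": [0,-0.003,-0.042],"angular": [0,0,0],"gripper": 0.3},
    {"translation": [0,-0.003,-0.04],"angular": [0,0,0],"gripper": 0.3},
    {"translation": [0.006,-0.018,0],"angular": [0,0,-0.13],"gripper": 0.3}
  ]
}}

```text
t: 4.8
position: [612.8, -314.2, 210.3]
tcp_rot: [0.971, 0.238, 0.003, 0.003]
ft_force: [1.1, -0.3, -2.2]
width: 49.2
finger_force: 42.5
```

{"api": "carry_out", "payload": {
  "moves": [
    {"translation": [0.009,-0.017,0],"angular": [0,0,-0.13],"gripper": 0.3},
    {"translation": [0.011,-0.016,0],"angular": [0,0,-0.13],"gripper": 0.3},
    {"translation": [0.012,-0.015,0],"angular": [0,0,-0.13],"gripper": 0.3},
    {"translation": [0.015,-0.012,0],"angular": [0,0,-0.13],"gripper": 0.3},
    {"translation": [0.016,-0.011,0],"angular": [0,0,-0.12],"gripper": 0.3}
  ]
}}

```text
t: 5.3
position: [610.2, -213.8, 204.7]
tcp_rot: [0.845, 0.535, 0.0, 0.0]
ft_force: [0.0, -0.6, -2.7]
width: 49.3
finger_force: 42.5
```

{"api": "carry_out", "payload": {
  "moves": [
    {"translation": [0.017,-0.009,0],"angular": [0,0,-0.13],"gripper": 0.3},
    {"translation": [0.018,-0.006,0],"angular": [0,0,-0.13],"gripper": 0.3},
    {"translation": [0.019,-0.004,0],"angular": [0,0,-0.13],"gripper": 0.3},
    {"translation": [0.019,-0.002,0],"angular": [0,0,-0.13],"gripper": 0.3},
    {"translation": [0.019,0.001,0],"angular": [0,0,-0.13],"gripper": 0.3}
  ]
}}

```text
t: 5.8
position: [607.5, -118.2, 204.7]
tcp_rot: [0.63, 0.777, 0.0, 0.0]
ft_force: [-0.3, -0.5, -2.9]
width: 49.1
finger_force: 42.5
```

{"api": "carry_out", "payload": {
  "moves": [
    {"translation": [0.019,0.004,0],"angular": [0,0,-0.13],"gripper": 0.3},
    {"translation": [0.018,0.006,0],"angular": [0,0,-0.13],"gripper": 0.3},
    {"translation": [0.017,0.008,0],"angular": [0,0,-0.13],"gripper": 0.3},
    {"translation": [0.017,0.01,0],"angular": [0,0,-0.13],"gripper": 0.3},
    {"translation": [0.014,0.013,0],"angular": [0,0,-0.13],"gripper": 0.3}
  ]
}}

```text
t: 6.3
position: [606.2, -22.3, 204.7]
tcp_rot: [0.349, 0.937, -0.0, 0.0]
ft_force: [0.1, 0.8, -2.1]
width: 49.0
finger_force: 42.5
```

{"api": "carry_out", "payload": {
  "moves": [
    {"translation": [0.013,0.014,0],"angular": [0,0,-0.12],"gripper": 0.3},
    {"translation": [0.011,0.015,0],"angular": [0,0,-0.13],"gripper": 0.3},
    {"translation": [0.009,0.017,0],"angular": [0,0,-0.13],"gripper": 0.3},
    {"translation": [0.007,0.018,0],"angular": [0,0,-0.13],"gripper": 0.3},
    {"translation": [0,0,0],"angular": [0,0,0],"gripper": 0.3}
  ]
}}

```text
t: 6.8
position: [604.0, 56.1, 204.6]
tcp_rot: [0.1, 0.995, 0.001, 0.0]
ft_force: [-0.6, 0.1, -2.6]
width: 49.0
finger_force: 42.5
```

```bash
python3 - <<'E'
from plan import *
plan((604.7,53.4,120,168.2,40,.3))
s=read_state();print(s['qpos'].round(2))
for n in ('top','scene'):
    p,d=capture(n); np.savez(n+'1.npz',p=p,d=d)
a=np.load('top1.npz')['p'][100:240,180:380,::-1]; b=np.load('scene1.npz')['p'][90:330,130:350,::-1]
cv2.imwrite('pics/hold1.png',np.hstack([cv2.resize(a,(420,294)),cv2.resize(b,(270,294))]))
E
```

```text
t 6.8 pos [604.   56.1 204.6] yaw 168.5 q7 1.17 F [-0.6  0.1 -2.6]
[{"translation": [0, -0.001, 0.028], "angular": [0, 0, 0], "gripper": 0.3}, {"translation": [-0.001, -0.001, 0.028], "angular": [0, 0, 0], "gripper": 0.3}, {"translation": [0, 0, 0.029], "angular": [0, 0, 0.01], "gripper": 0.3}]
end [604.6  53.9 119.6] 167.9
[-0.18  0.54 -0.02  1.7   0.01  0.9   1.17]
```

View pics/hold1.png

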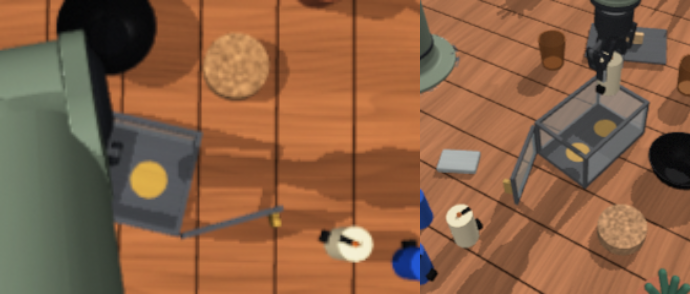

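The scene crop shows the held candle at (610,70) over the back spot, with its eye at (601,90) facing the door end. I'll lower it.

{"api": "carry_out", "payload": {
  "moves": [
    {"translation": [0,-0.002,0.03],"angular": [0,0,0],"gripper": 0.3},
    {"translation": [-0.001,-0.001,0.03],"angular": [0,0,0],"gripper": 0.3},
    {"translation": [0,0,0.03],"angular": [0,0,0],"gripper": 0.3},
    {"translation": [0,0,0.02],"angular": [0,0,0],"gripper": 0.3},
    {"translation": [0,0,0.01],"angular": [0,0,0],"gripper": 0.3}
  ]
}}

```text
t: 7.4
position: [603.8, 48.9, 82.6]
tcp_rot: [0.105, 0.994, -0.001, -0.001]
ft_force: [-0.0, 0.0, -2.1]
width: 49.3
finger_force: 42.5
```

{"api": "carry_out", "payload": {
  "moves": [
    {"translation": [0,0,0.005],"angular": [0,0,0],"gripper": 0.3},
    {"translation": [0,0,0.002],"angular": [0,0,0],"gripper": 0.3},
    {"translation": [0,0,0],"angular": [0,0,0],"gripper": 0.3}
  ]
}}

```text
t: 7.7
position: [604.9, 49.7, 78.0]
tcp_rot: [0.104, 0.995, -0.0, 0.0]
ft_force: [-0.8, -2.7, -3.5]
width: 49.4
finger_force: 42.9
```

```bash
python3 -c "
from plan import *
plan((604.7,53.4,71,168.2,40,.3))"
```

```text
t 7.7 pos [604.9  49.7  78. ] yaw 168.0 q7 1.17 F [-0.8 -2.7 -3.5]
[{"translation": [0.001, 0.004, 0.007], "angular": [0, 0, 0], "gripper": 0.3}]
end [604.7  53.8  71. ] 168.0
```

{"api": "carry_out", "payload": {
  "moves": [
    {"translation": [0,0.003,0.002],"angular": [0,0,0],"gripper": 0.3},
    {"translation": [0,0.001,0.002],"angular": [0,0,0],"gripper": 0.3},
    {"translation": [0,0,0.002],"angular": [0,0,0],"gripper": 0.3},
    {"translation": [0,0,0],"angular": [0,0,0],"gripper": 0.3}
  ]
}}

```text
t: 8.1
position: [605.4, 48.4, 72.1]
tcp_rot: [0.106, 0.994, -0.003, 0.0]
ft_force: [-2.0, -29.9, -0.7]
width: 49.1
finger_force: 56.4
```

```bash
python3 -c "
from plan import *
plan((604.7,53.4,71,168.2,40,.3))"
```

```text
t 8.1 pos [605.4  48.4  72.1] yaw 167.8 q7 1.16 F [ -2.  -29.9  -0.7]
[{"translation": [0.002, 0.005, 0.001], "angular": [0, 0, -0.01], "gripper": 0.3}]
end [604.5  53.7  71.1] 168.4
```

{"api": "carry_out", "payload": {
  "moves": [
    {"translation": [0,-0.006,0],"angular": [0,0,0],"gripper": 0.3},
    {"translation": [0,-0.006,0],"angular": [0,0,0],"gripper": 0.3},
    {"translation": [0,0,0],"angular": [0,0,0],"gripper": 0.3},
    {"translation": [0,0,0],"angular": [0,0,0],"gripper": 0.3}
  ]
}}

```text
t: 8.5
position: [603.1, 42.8, 71.6]
tcp_rot: [0.104, 0.995, 0.0, 0.0]
ft_force: [0.7, 0.2, -1.8]
width: 48.9
finger_force: 55.1
```

```bash
python3 -c "
from plan import *
plan((604.7,53.4,71,168.2,40,.3))"
```

```text
t 8.5 pos [603.1  42.8  71.6] yaw 168.1 q7 1.18 F [ 0.7  0.2 -1.8]
[{"translation": [0.001, 0.011, 0.001], "angular": [0, 0, 0], "gripper": 0.3}]
end [604.4  53.7  70.6] 168.1
```

{"api": "carry_out", "payload": {
  "moves": [
    {"translation": [0,0,0.001],"angular": [0,0,0],"gripper": 0.3},
    {"translation": [0,0,0.001],"angular": [0,0,0],"gripper": 0.3},
    {"translation": [0,0,0],"angular": [0,0,0],"gripper": 0.3}
  ]
}}

```text
t: 8.8
position: [603.4, 42.8, 70.4]
tcp_rot: [0.104, 0.995, 0.0, 0.001]
ft_force: [-4.7, -0.6, 17.4]
width: 49.0
finger_force: 56.3
```

{"api": "carry_out", "payload": {
  "moves": [
    {"translation": [0,0,0],"angular": [0,0,0],"gripper": 0.62},
    {"translation": [0,0,0],"angular": [0,0,0],"gripper": 0.66},
    {"translation": [0,0,0],"angular": [0,0,0],"gripper": 0.66}
  ]
}}

```text
t: 9.1
position: [602.9, 42.6, 69.2]
tcp_rot: [0.104, 0.995, 0.0, 0.0]
ft_force: [-0.0, -0.7, 0.0]
width: 56.3
finger_force: 0.0
```

{"api": "carry_out", "payload": {
  "moves": [
    {"translation": [0,0,-0.02],"angular": [0,0,0],"gripper": 0.66},
    {"translation": [0,0,-0.03],"angular": [0,0,0],"gripper": 0.66},
    {"translation": [0,0,-0.03],"angular": [0,0,0],"gripper": 0.66},
    {"translation": [0,0,0],"angular": [0,0,0.14],"gripper": 0.7},
    {"translation": [0,0,0],"angular": [0,0,0.14],"gripper": 0.75}
  ]
}}

```text
t: 9.6
position: [603.3, 42.4, 150.3]
tcp_rot: [0.244, 0.97, 0.0, 0.001]
ft_force: [0.2, 0.8, -0.9]
width: 64.3
finger_force: 0.0
```

{"api": "carry_out", "payload": {
  "moves": [
    {"translation": [0,0,0],"angular": [0,0,0.14],"gripper": 0.75},
    {"translation": [0,0,0],"angular": [0,0,0.14],"gripper": 0.75},
    {"translation": [0,0,0],"angular": [0,0,0.14],"gripper": 0.75},
    {"translation": [0,0,0],"angular": [0,0,0.14],"gripper": 0.75},
    {"translation": [0,0,0],"angular": [0,0,0.14],"gripper": 0.75}
  ]
}}

```text
t: 10.1
position: [602.9, 42.4, 149.2]
tcp_rot: [0.562, 0.827, -0.0, -0.0]
ft_force: [-0.4, 0.0, 0.5]
width: 64.2
finger_force: 0.0
```

{"api": "carry_out", "payload": {
  "moves": [
    {"translation": [0,0,0],"angular": [0,0,0.14],"gripper": 0.75},
    {"translation": [0,0,0],"angular": [0,0,0.14],"gripper": 0.75},
    {"translation": [0,0,0],"angular": [0,0,0.14],"gripper": 0.75},
    {"translation": [0,0,0],"angular": [0,0,0.14],"gripper": 0.75},
    {"translation": [0,0,0],"angular": [0,0,0],"gripper": 0.75}
  ]
}}

```text
t: 10.6
position: [602.8, 42.7, 149.1]
tcp_rot: [0.768, 0.641, -0.0, 0.0]
ft_force: [-0.4, -0.6, 0.7]
width: 64.2
finger_force: 0.0
```

```bash
python3 - <<'E'
from plan import *
plan((603,42.7,100,78.2,35,.75))
p,d=capture('scene')
cv2.imwrite('pics/c1.png',cv2.resize(p[100:260,190:340,::-1],(560,597),interpolation=cv2.INTER_CUBIC))
print(proj('scene',[[603,42.7,97],[603,42.7,12],[603-32*.2045,42.7-32*.979,30],[604.7,53.4,12]]))
E
```

```text
t 10.6 pos [602.8  42.7 149.1] yaw 79.7 q7 -0.06 F [-0.4 -0.6  0.7]
[{"translation": [0, 0, 0.025], "angular": [0, 0, 0.01], "gripper": 0.75}, {"translation": [0, 0, 0.024], "angular": [0, 0, 0.02], "gripper": 0.75}]
end [602.8  42.7 100.1] 78.0
[[280.02970933 177.34810816]
 [278.68279618 197.27831557]
 [271.92381667 199.42103703]
 [280.85046862 195.15048464]]
```

View pics/c1.png

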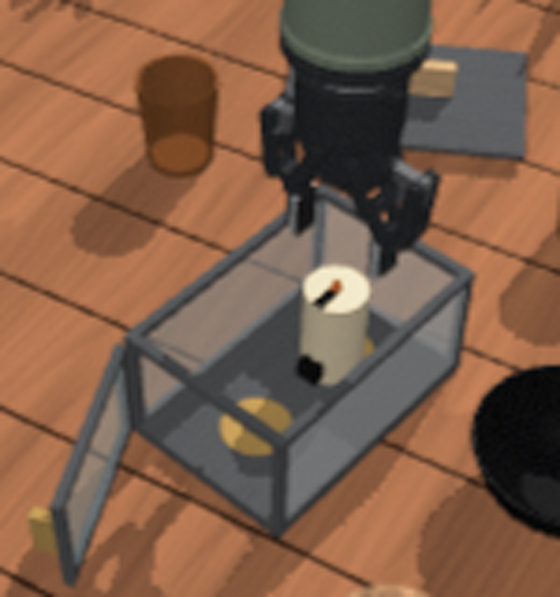

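The candle stands upright at (335,330) in the crop, with its eye at (310,370) facing the door. It sits about 11 mm short of the spot, so I'll regrip it across the lantern and shift it.

{"api": "carry_out", "payload": {
  "moves": [
    {"translation": [0,0,0.03],"angular": [0,0,0.03],"gripper": 0.75},
    {"translation": [0,0,0.025],"angular": [0,0,0],"gripper": 0.75},
    {"translation": [0,0,0.015],"angular": [0,0,0],"gripper": 0.75},
    {"translation": [0,0,0.006],"angular": [0,0,0],"gripper": 0.75},
    {"translation": [0,0,0],"angular": [0,0,0],"gripper": 0.75}
  ]
}}

```text
t: 11.15
position: [602.8, 42.2, 73.1]
tcp_rot: [0.776, 0.631, -0.0, -0.0]
ft_force: [-0.8, 1.1, 0.3]
width: 63.8
finger_force: 0.0
```

{"api": "carry_out", "payload": {
  "moves": [
    {"translation": [0,0,0],"angular": [0,0,0],"gripper": 0.6},
    {"translation": [0,0,0],"angular": [0,0,0],"gripper": 0.5},
    {"translation": [0,0,0],"angular": [0,0,0],"gripper": 0.4},
    {"translation": [0,0,0],"angular": [0,0,0],"gripper": 0.4},
    {"translation": [0,0,-0.003],"angular": [0,0,0],"gripper": 0.4}
  ]
}}

```text
t: 11.65
position: [603.0, 42.4, 76.8]
tcp_rot: [0.776, 0.63, 0.0, 0.0]
ft_force: [0.5, -0.1, -2.5]
width: 49.2
finger_force: 41.8
```

{"api": "carry_out", "payload": {
  "moves": [
    {"translation": [0,0,0],"angular": [0,0,0],"gripper": 0.4},
    {"translation": [0,0,0],"angular": [0,0,0],"gripper": 0.4}
  ]
}}

```text
t: 11.85
position: [602.9, 42.5, 76.5]
tcp_rot: [0.776, 0.63, 0.0, 0.0]
ft_force: [0.7, 0.6, -2.6]
width: 49.2
finger_force: 41.8
```

```bash
python3 -c "
from plan import *
plan((604.7,53.4,75,78.2,4,.4))"
```

```text
t 11.85 pos [602.9  42.5  76.5] yaw 78.2 q7 -0.04 F [ 0.7  0.6 -2.6]
[{"translation": [0.004, 0, 0], "angular": [0, 0, 0], "gripper": 0.4}, {"translation": [0.003, 0, 0.001], "angular": [0, 0, 0], "gripper": 0.4}, {"translation": [0.004, -0.001, 0], "angular": [0, 0, 0], "gripper": 0.4}]
end [604.2  53.4  75.5] 78.2
```

{"api": "carry_out", "payload": {
  "moves": [
    {"translation": [0.004,0,0],"angular": [0,0,0],"gripper": 0.4},
    {"translation": [0.004,0,0],"angular": [0,0,0],"gripper": 0.4},
    {"translation": [0.003,0,0.001],"angular": [0,0,0],"gripper": 0.4},
    {"translation": [0,0,0.001],"angular": [0,0,0],"gripper": 0.4},
    {"translation": [0,0,0.001],"angular": [0,0,0],"gripper": 0.4}
  ]
}}

```text
t: 12.35
position: [605.3, 54.1, 74.2]
tcp_rot: [0.776, 0.631, 0.001, -0.0]
ft_force: [-12.1, 6.5, 35.7]
width: 49.0
finger_force: 44.7
```

{"api": "carry_out", "payload": {
  "moves": [
    {"translation": [0,0,0],"angular": [0,0,0],"gripper": 0.4}
  ]
}}

```text
t: 12.45
position: [605.3, 54.0, 74.4]
tcp_rot: [0.776, 0.63, 0.001, -0.0]
ft_force: [-7.2, 3.6, 19.9]
width: 49.3
finger_force: 43.6
```

{"api": "carry_out", "payload": {
  "moves": [
    {"translation": [0,0,0],"angular": [0,0,0],"gripper": 0.65},
    {"translation": [0,0,0],"angular": [0,0,0],"gripper": 0.72},
    {"translation": [0,0,0],"angular": [0,0,0],"gripper": 0.72},
    {"translation": [0,0,-0.03],"angular": [0,0,0],"gripper": 0.72},
    {"translation": [0,0,-0.04],"angular": [0,0,0],"gripper": 0.72}
  ]
}}

```text
t: 12.95
position: [604.1, 52.8, 142.5]
tcp_rot: [0.776, 0.63, -0.002, -0.001]
ft_force: [0.1, 0.6, 1.4]
width: 61.2
finger_force: 0.0
```

```bash
python3 -c "
from plan import *
plan((600,20,190,70,40,.8),(492.2,-339.7,190,-82.2,40,.88))"
```

```text
t 12.95 pos [604.1  52.8 142.5] yaw 78.1 q7 -0.09 F [0.1 0.6 1.4]
[{"translation": [-0.016, 0.001, -0.024], "angular": [0, 0, 0.07], "gripper": 0.8}, {"translation": [-0.017, 0.003, -0.023], "angular": [0, 0, 0.07], "gripper": 0.8}, {"translation": [-0.018, 0.001, 0], "angular": [0, 0, 0.13], "gripper": 0.88}, {"translation": [-0.017, 0.003, 0], "angular": [0, 0, 0.12], "gripper": 0.88}, {"translation": [-0.017, 0.006, 0], "angular": [0, 0, 0.13], "gripper": 0.88}]
[{"translation": [-0.017, 0.007, 0], "angular": [0, 0, 0.13], "gripper": 0.88}, {"translation": [-0.015, 0.01, 0], "angular": [0, 0, 0.12], "gripper": 0.88}, {"translation": [-0.014, 0.011, 0], "angular": [0, 0, 0.13], "gripper": 0.88}, {"translation": [-0.012, 0.013, 0], "angular": [0, 0, 0.13], "gripper": 0.88}, {"translation": [-0.01, 0.015, 0], "angular": [0, 0, 0.12], "gripper": 0.88}]
[{"translation": [-0.009, 0.015, 0], "angular": [0, 0, 0.13], "gripper": 0.88}, {"translation": [-0.006, 0.017, 0], "angular": [0, 0, 0.13], "gripper": 0.88}, {"translation": [-0.005, 0.017, 0], "angular": [0, 0, 0.12], "gripper": 0.88}, {"translation": [-0.002, 0.018, 0], "angular": [0, 0, 0.13], "gripper": 0.88}, {"translation": [0, 0.018, 0], "angular": [0, 0, 0.13], "gripper": 0.88}]
[{"translation": [0.003, 0.018, 0], "angular": [0, 0, 0.12], "gripper": 0.88}, {"translation": [0.004, 0.017, 0], "angular": [0, 0, 0.13], "gripper": 0.88}, {"translation": [0.007, 0.016, 0], "angular": [0, 0, 0.13], "gripper": 0.88}, {"translation": [0.009, 0.016, 0], "angular": [0, 0, 0.12], "gripper": 0.88}, {"translation": [0.01, 0.014, 0], "angular": [0, 0, 0.13], "gripper": 0.88}]
[{"translation": [0.013, 0.013, 0], "angular": [0, 0, 0.12], "gripper": 0.88}, {"translation": [0.013, 0.012, 0], "angular": [0, 0, 0.13], "gripper": 0.88}, {"translation": [0.016, 0.009, 0], "angular": [0, 0, 0.13], "gripper": 0.88}]
end [ 492.4 -340.1  189.5] -82.3
```

{"api": "carry_out", "payload": {
  "moves": [
    {"translation": [-0.016,0.001,-0.024],"angular": [0,0,0.07],"gripper": 0.8},
    {"translation": [-0.017,0.003,-0.023],"angular": [0,0,0.07],"gripper": 0.8},
    {"translation": [-0.018,0.001,0],"angular": [0,0,0.13],"gripper": 0.88},
    {"translation": [-0.017,0.003,0],"angular": [0,0,0.12],"gripper": 0.88},
    {"translation": [-0.017,0.006,0],"angular": [0,0,0.13],"gripper": 0.88}
  ]
}}

```text
t: 13.45
position: [585.9, -31.7, 190.5]
tcp_rot: [0.913, 0.407, 0.0, 0.0]
ft_force: [-0.5, 0.5, -0.7]
width: 75.1
finger_force: 0.0
```

{"api": "carry_out", "payload": {
  "moves": [
    {"translation": [-0.017,0.007,0],"angular": [0,0,0.13],"gripper": 0.88},
    {"translation": [-0.015,0.01,0],"angular": [0,0,0.12],"gripper": 0.88},
    {"translation": [-0.014,0.011,0],"angular": [0,0,0.13],"gripper": 0.88},
    {"translation": [-0.012,0.013,0],"angular": [0,0,0.13],"gripper": 0.88},
    {"translation": [-0.01,0.015,0],"angular": [0,0,0.12],"gripper": 0.88}
  ]
}}

```text
t: 13.95
position: [560.1, -117.9, 190.3]
tcp_rot: [0.995, 0.104, 0.0, 0.0]
ft_force: [0.1, 1.1, 0.5]
width: 75.1
finger_force: 0.0
```

{"api": "carry_out", "payload": {
  "moves": [
    {"translation": [-0.009,0.015,0],"angular": [0,0,0.13],"gripper": 0.88},
    {"translation": [-0.006,0.017,0],"angular": [0,0,0.13],"gripper": 0.88},
    {"translation": [-0.005,0.017,0],"angular": [0,0,0.12],"gripper": 0.88},
    {"translation": [-0.002,0.018,0],"angular": [0,0,0.13],"gripper": 0.88},
    {"translation": [0,0.018,0],"angular": [0,0,0.13],"gripper": 0.88}
  ]
}}

```text
t: 14.45
position: [534.0, -203.3, 190.3]
tcp_rot: [0.977, -0.214, 0.0, 0.0]
ft_force: [0.5, 0.1, -1.0]
width: 75.1
finger_force: 0.0
```

{"api": "carry_out", "payload": {
  "moves": [
    {"translation": [0.003,0.018,0],"angular": [0,0,0.12],"gripper": 0.88},
    {"translation": [0.004,0.017,0],"angular": [0,0,0.13],"gripper": 0.88},
    {"translation": [0.007,0.016,0],"angular": [0,0,0.13],"gripper": 0.88},
    {"translation": [0.009,0.016,0],"angular": [0,0,0.12],"gripper": 0.88},
    {"translation": [0.01,0.014,0],"angular": [0,0,0.13],"gripper": 0.88}
  ]
}}

```text
t: 14.95
position: [508.8, -288.5, 190.3]
tcp_rot: [0.863, -0.506, 0.0, 0.0]
ft_force: [-0.5, 1.2, 0.1]
width: 75.2
finger_force: 0.0
```

{"api": "carry_out", "payload": {
  "moves": [
    {"translation": [0.013,0.013,0],"angular": [0,0,0.12],"gripper": 0.88},
    {"translation": [0.013,0.012,0],"angular": [0,0,0.13],"gripper": 0.88},
    {"translation": [0.016,0.009,0],"angular": [0,0,0.13],"gripper": 0.88},
    {"translation": [0,0,0.03],"angular": [0,0,0],"gripper": 0.88},
    {"translation": [0,0,0],"angular": [0,0,0],"gripper": 0.88}
  ]
}}

```text
t: 15.45
position: [492.5, -339.2, 157.7]
tcp_rot: [0.753, -0.658, -0.002, 0.0]
ft_force: [0.1, 0.9, 0.5]
width: 75.2
finger_force: 0.0
```

{"api": "carry_out", "payload": {
  "moves": [
    {"translation": [0,0,0],"angular": [0,0,0],"gripper": 0.88},
    {"translation": [0,0,0],"angular": [0,0,0],"gripper": 0.88}
  ]
}}

```text
t: 15.65
position: [493.9, -339.8, 161.3]
tcp_rot: [0.753, -0.658, 0.0, -0.0]
ft_force: [0.1, 0.6, -0.2]
width: 75.3
finger_force: 0.0
```

```bash
python3 - <<'E'
from plan import *
plan((492.2,-339.7,75,-82.2,30,.88),(492.2,-339.7,60,-82.2,10,.88))
p,d=capture('scene')
cv2.imwrite('pics/c2.png',np.hstack([cv2.resize(p[100:250,200:320,::-1],(400,500),interpolation=cv2.INTER_CUBIC),cv2.resize(p[200:320,90:186,::-1],(400,500),interpolation=cv2.INTER_CUBIC)]))
P=cloud('scene',d); vv,uu=np.mgrid[:384,:512]
m=(P[...,2]>92)&(P[...,2]<101)&(uu>262)&(uu<305)&(vv>160)&(vv<205)&(p.min(-1)>140)
print(cv2.minEnclosingCircle(P[m][:,:2].astype(np.float32)),m.sum())
E
```

```text
t 15.65 pos [ 493.9 -339.8  161.3] yaw -82.2 q7 -1.71 F [ 0.1  0.6 -0.2]
[{"translation": [0, 0.001, 0.029], "angular": [0, 0, 0], "gripper": 0.88}, {"translation": [0, 0, 0.029], "angular": [0, 0, 0], "gripper": 0.88}, {"translation": [0, 0.001, 0.028], "angular": [0, 0, 0], "gripper": 0.88}, {"translation": [0, 0, 0.008], "angular": [0, 0, 0], "gripper": 0.88}, {"translation": [0, 0, 0.007], "angular": [0, 0, 0], "gripper": 0.88}]
end [ 491.9 -340.1   60.3] -82.2
((605.1315307617188, 54.8415641784668), 25.15215301513672) 144
```

View pics/c2.png

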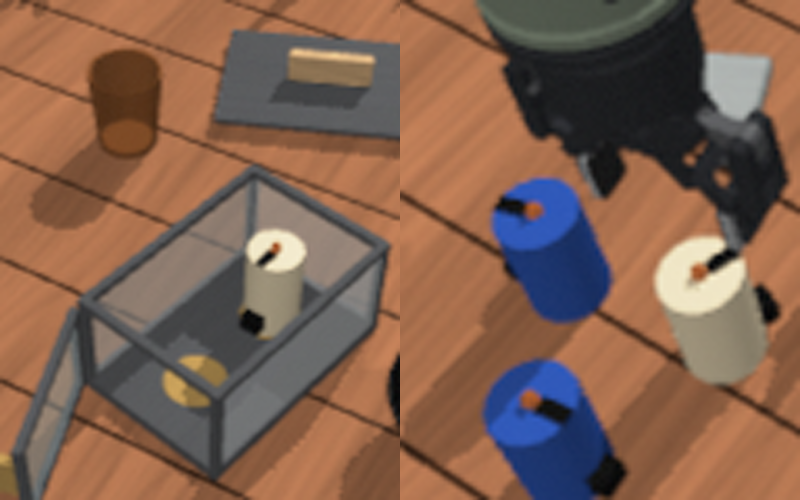

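The crop shows the back candle standing on its spot, with its eye at (252,322) facing the door. The gripper is over the second ivory candle at (710,310) and clear of the blue ones.

{"api": "carry_out", "payload": {
  "moves": [
    {"translation": [0,0.002,0.029],"angular": [0,0,0],"gripper": 0.88},
    {"translation": [0,0,0.029],"angular": [0,0,0],"gripper": 0.88},
    {"translation": [0,0,0.026],"angular": [0,0,0],"gripper": 0.88},
    {"translation": [0,0,0.017],"angular": [0,0,0],"gripper": 0.88},
    {"translation": [0,0,0],"angular": [0,0,0],"gripper": 0.88}
  ]
}}

```text
t: 16.2
position: [491.3, -339.6, 58.2]
tcp_rot: [0.753, -0.658, -0.001, 0.0]
ft_force: [0.4, -0.9, 0.5]
width: 74.8
finger_force: 0.0
```

{"api": "carry_out", "payload": {
  "moves": [
    {"translation": [0,0,0],"angular": [0,0,0],"gripper": 0.6},
    {"translation": [0,0,0],"angular": [0,0,0],"gripper": 0.5},
    {"translation": [0,0,0],"angular": [0,0,0],"gripper": 0.4},
    {"translation": [0,0,0],"angular": [0,0,0],"gripper": 0.4},
    {"translation": [0,0,0],"angular": [0,0,0],"gripper": 0.4}
  ]
}}

```text
t: 16.7
position: [492.1, -340.6, 60.9]
tcp_rot: [0.753, -0.658, 0.001, -0.0]
ft_force: [-1.1, 0.3, 5.0]
width: 49.3
finger_force: 40.6
```

```bash
python3 -c "
from plan import *
plan((492.2,-339.7,205,-82.2,40,.4),(530,-190,205,15,40,.4),(584.3,-44.4,205,108.2,40,.4))"
```

```text
t 16.7 pos [ 492.1 -340.6   60.9] yaw -82.3 q7 -1.62 F [-1.1  0.3  5. ]
[{"translation": [0, 0, -0.036], "angular": [0, 0, 0], "gripper": 0.4}, {"translation": [0, 0, -0.036], "angular": [0, 0, 0], "gripper": 0.4}, {"translation": [-0.001, 0, -0.036], "angular": [0, 0, 0], "gripper": 0.4}, {"translation": [0, 0, -0.036], "angular": [0, 0, 0], "gripper": 0.4}, {"translation": [-0.01, -0.004, 0], "angular": [0, 0, -0.12], "gripper": 0.4}]
[{"translation": [-0.01, -0.005, 0], "angular": [0, 0, -0.12], "gripper": 0.4}, {"translation": [-0.009, -0.007, 0], "angular": [0, 0, -0.12], "gripper": 0.4}, {"translation": [-0.008, -0.007, 0], "angular": [0, 0, -0.13], "gripper": 0.4}, {"translation": [-0.007, -0.009, 0], "angular": [0, 0, -0.12], "gripper": 0.4}, {"translation": [-0.006, -0.009, 0], "angular": [0, 0, -0.12], "gripper": 0.4}]
[{"translation": [-0.005, -0.01, 0], "angular": [0, 0, -0.12], "gripper": 0.4}, {"translation": [-0.003, -0.01, 0], "angular": [0, 0, -0.12], "gripper": 0.4}, {"translation": [-0.003, -0.011, 0], "angular": [0, 0, -0.12], "gripper": 0.4}, {"translation": [-0.
[... 719 characters left out ...]
0], "angular": [0, 0, -0.12], "gripper": 0.4}, {"translation": [0.011, -0.004, 0], "angular": [0, 0, -0.13], "gripper": 0.4}, {"translation": [0.012, -0.002, 0], "angular": [0, 0, -0.12], "gripper": 0.4}]
[{"translation": [0.012, -0.001, 0], "angular": [0, 0, -0.13], "gripper": 0.4}, {"translation": [0.012, 0, 0], "angular": [0, 0, -0.12], "gripper": 0.4}, {"translation": [0.011, 0.002, 0], "angular": [0, 0, -0.13], "gripper": 0.4}, {"translation": [0.012, 0.004, 0], "angular": [0, 0, -0.12], "gripper": 0.4}, {"translation": [0.011, 0.005, 0], "angular": [0, 0, -0.13], "gripper": 0.4}]
[{"translation": [0.01, 0.006, 0], "angular": [0, 0, -0.12], "gripper": 0.4}]
end [584.2 -44.1 204.9] 107.9
```

{"api": "carry_out", "payload": {
  "moves": [
    {"translation": [0,0,-0.024],"angular": [0,0,0],"gripper": 0.4},
    {"translation": [0,0,-0.04],"angular": [0,0,0],"gripper": 0.4},
    {"translation": [-0.001,0,-0.04],"angular": [0,0,0],"gripper": 0.4},
    {"translation": [0,0,-0.04],"angular": [0,0,0],"gripper": 0.4},
    {"translation": [-0.01,-0.004,0],"angular": [0,0,-0.12],"gripper": 0.4}
  ]
}}

```text
t: 17.2
position: [494.5, -331.1, 208.9]
tcp_rot: [0.791, -0.612, 0.004, 0.0]
ft_force: [0.7, -1.9, -2.9]
width: 48.8
finger_force: 42.1
```

{"api": "carry_out", "payload": {
  "moves": [
    {"translation": [-0.01,-0.005,0],"angular": [0,0,-0.12],"gripper": 0.4},
    {"translation": [-0.009,-0.007,0],"angular": [0,0,-0.12],"gripper": 0.4},
    {"translation": [-0.008,-0.007,0],"angular": [0,0,-0.13],"gripper": 0.4},
    {"translation": [-0.007,-0.009,0],"angular": [0,0,-0.12],"gripper": 0.4},
    {"translation": [-0.006,-0.009,0],"angular": [0,0,-0.12],"gripper": 0.4}
  ]
}}

```text
t: 17.7
position: [507.9, -274.7, 204.4]
tcp_rot: [0.939, -0.344, 0.001, -0.0]
ft_force: [-0.3, 0.2, -1.6]
width: 49.1
finger_force: 42.1
```

{"api": "carry_out", "payload": {
  "moves": [
    {"translation": [-0.005,-0.01,0],"angular": [0,0,-0.12],"gripper": 0.4},
    {"translation": [-0.003,-0.01,0],"angular": [0,0,-0.12],"gripper": 0.4},
    {"translation": [-0.003,-0.011,0],"angular": [0,0,-0.12],"gripper": 0.4},
    {"translation": [-0.001,-0.011,0],"angular": [0,0,-0.12],"gripper": 0.4},
    {"translation": [0,-0.011,0],"angular": [0,0,-0.12],"gripper": 0.4}
  ]
}}

```text
t: 18.2
position: [521.1, -221.3, 204.4]
tcp_rot: [0.999, -0.051, 0.001, 0.0]
ft_force: [0.5, -0.5, -1.1]
width: 49.3
finger_force: 42.1
```

{"api": "carry_out", "payload": {
  "moves": [
    {"translation": [0.002,-0.011,0],"angular": [0,0,-0.13],"gripper": 0.4},
    {"translation": [0.003,-0.011,0],"angular": [0,0,-0.12],"gripper": 0.4},
    {"translation": [0.004,-0.01,0],"angular": [0,0,-0.12],"gripper": 0.4},
    {"translation": [0.007,-0.01,0],"angular": [0,0,-0.12],"gripper": 0.4},
    {"translation": [0.008,-0.009,0],"angular": [0,0,-0.13],"gripper": 0.4}
  ]
}}

```text
t: 18.7
position: [537.7, -166.4, 204.4]
tcp_rot: [0.967, 0.256, 0.001, 0.0]
ft_force: [-0.4, -0.0, -2.3]
width: 48.8
finger_force: 42.1
```

{"api": "carry_out", "payload": {
  "moves": [
    {"translation": [0.009,-0.007,0],"angular": [0,0,-0.12],"gripper": 0.4},
    {"translation": [0.01,-0.007,0],"angular": [0,0,-0.13],"gripper": 0.4},
    {"translation": [0.011,-0.005,0],"angular": [0,0,-0.12],"gripper": 0.4},
    {"translation": [0.011,-0.004,0],"angular": [0,0,-0.13],"gripper": 0.4},
    {"translation": [0.012,-0.002,0],"angular": [0,0,-0.12],"gripper": 0.4}
  ]
}}

```text
t: 19.2
position: [559.1, -110.9, 204.4]
tcp_rot: [0.842, 0.539, 0.0, 0.001]
ft_force: [-0.8, 0.2, -0.8]
width: 49.2
finger_force: 42.1
```

{"api": "carry_out", "payload": {
  "moves": [
    {"translation": [0.012,-0.001,0],"angular": [0,0,-0.13],"gripper": 0.4},
    {"translation": [0.012,0,0],"angular": [0,0,-0.12],"gripper": 0.4},
    {"translation": [0.011,0.002,0],"angular": [0,0,-0.13],"gripper": 0.4},
    {"translation": [0.012,0.004,0],"angular": [0,0,-0.12],"gripper": 0.4},
    {"translation": [0.011,0.005,0],"angular": [0,0,-0.13],"gripper": 0.4}
  ]
}}

```text
t: 19.7
position: [580.0, -54.7, 204.4]
tcp_rot: [0.634, 0.773, 0.0, 0.001]
ft_force: [0.9, -0.0, -1.4]
width: 48.7
finger_force: 42.1
```

{"api": "carry_out", "payload": {
  "moves": [
    {"translation": [0.01,0.006,0],"angular": [0,0,-0.12],"gripper": 0.4},
    {"translation": [0,0,0],"angular": [0,0,0],"gripper": 0.4},
    {"translation": [0,0,0],"angular": [0,0,0],"gripper": 0.4},
    {"translation": [0,0,0],"angular": [0,0,0],"gripper": 0.4}
  ]
}}

```text
t: 20.1
position: [583.5, -44.7, 203.7]
tcp_rot: [0.59, 0.808, -0.0, 0.0]
ft_force: [-0.2, -0.0, -0.9]
width: 49.2
finger_force: 42.1
```

```bash
python3 -c "
from plan import *
s=read_state();print(s['width'],s['finger_force'])
plan((584.3,-44.4,95,108.2,28,.4))"
```

```text
49.1661621054056 42.07115560770035
t 20.1 pos [583.5 -44.7 203.7] yaw 107.7 q7 0.46 F [-0.2 -0.  -0.9]
[{"translation": [0, 0, 0.027], "angular": [0, 0, 0], "gripper": 0.4}, {"translation": [0, 0, 0.027], "angular": [0, 0, 0], "gripper": 0.4}, {"translation": [0, 0.001, 0.028], "angular": [0, 0, -0.01], "gripper": 0.4}, {"translation": [0, 0, 0.027], "angular": [0, 0, 0], "gripper": 0.4}]
end [584.4 -44.4  94.7] 108.3
```

{"api": "carry_out", "payload": {
  "moves": [
    {"translation": [0,0,0.03],"angular": [0,0,0],"gripper": 0.4},
    {"translation": [0,0.001,0.035],"angular": [0,0,-0.01],"gripper": 0.4},
    {"translation": [0,0,0.03],"angular": [0,0,0],"gripper": 0.4},
    {"translation": [0,0,0.02],"angular": [0,0,0],"gripper": 0.4},
    {"translation": [0,0,0.01],"angular": [0,0,0],"gripper": 0.4}
  ]
}}

```text
t: 20.6
position: [583.7, -44.1, 76.7]
tcp_rot: [0.585, 0.811, -0.001, -0.001]
ft_force: [-0.2, -0.3, -1.4]
width: 49.2
finger_force: 42.1
```

{"api": "carry_out", "payload": {
  "moves": [
    {"translation": [0,0,0],"angular": [0,0,0],"gripper": 0.4},
    {"translation": [0,0,0],"angular": [0,0,0],"gripper": 0.4}
  ]
}}

```text
t: 20.8
position: [585.1, -43.7, 79.2]
tcp_rot: [0.585, 0.811, 0.0, 0.0]
ft_force: [-0.1, 0.1, -1.2]
width: 49.3
finger_force: 42.1
```

```bash
python3 -c "
from plan import *
plan((584.3,-44.4,73,108.2,2,.4))"
```

```text
t 20.8 pos [585.1 -43.7  79.2] yaw 108.4 q7 0.52 F [-0.1  0.1 -1.2]
[{"translation": [0, 0, 0.002], "angular": [0, 0, 0], "gripper": 0.4}, {"translation": [0, 0, 0.001], "angular": [0, 0, 0], "gripper": 0.4}, {"translation": [0, -0.001, 0.002], "angular": [0, 0, 0], "gripper": 0.4}, {"translation": [0, 0, 0.001], "angular": [0, 0, 0], "gripper": 0.4}]
end [584.1 -44.1  73.2] 108.4
```

{"api": "carry_out", "payload": {
  "moves": [
    {"translation": [0,0,0.003],"angular": [0,0,0],"gripper": 0.4},
    {"translation": [0,-0.001,0.002],"angular": [0,0,0],"gripper": 0.4},
    {"translation": [0,0,0.001],"angular": [0,0,0],"gripper": 0.4},
    {"translation": [0,0,0],"angular": [0,0,0],"gripper": 0.4}
  ]
}}

```text
t: 21.2
position: [583.7, -43.7, 72.9]
tcp_rot: [0.584, 0.812, 0.0, 0.0]
ft_force: [-3.0, -0.9, 6.1]
width: 49.1
finger_force: 42.6
```

{"api": "carry_out", "payload": {
  "moves": [
    {"translation": [0,0,0],"angular": [0,0,0],"gripper": 0.62},
    {"translation": [0,0,0],"angular": [0,0,0],"gripper": 0.7},
    {"translation": [0,0,0],"angular": [0,0,0],"gripper": 0.7},
    {"translation": [0,0,-0.03],"angular": [0,0,0],"gripper": 0.7},
    {"translation": [0,0,-0.045],"angular": [0,0,0],"gripper": 0.7}
  ]
}}

```text
t: 21.7
position: [582.3, -43.7, 146.3]
tcp_rot: [0.584, 0.812, -0.001, -0.002]
ft_force: [1.1, -0.7, 0.2]
width: 60.0
finger_force: 0.0
```

```bash
python3 -c "
from plan import *
plan((584,-30,195,105,40,.7),(505,380.3,150,21.7,40,.5),(505,380.3,75,21.7,35,.5))"
```

```text
t 21.7 pos [582.3 -43.7 146.3] yaw 108.5 q7 0.5 F [ 1.1 -0.7  0.2]
[{"translation": [0.006, 0.003, -0.024], "angular": [0, 0, 0.03], "gripper": 0.7}, {"translation": [0.007, 0.003, -0.025], "angular": [0, 0, 0.03], "gripper": 0.7}, {"translation": [0.035, 0.003, 0.004], "angular": [0, 0, 0.12], "gripper": 0.5}, {"translation": [0.034, -0.002, 0.004], "angular": [0, 0, 0.12], "gripper": 0.5}, {"translation": [0.035, -0.006, 0.003], "angular": [0, 0, 0.12], "gripper": 0.5}]
[{"translation": [0.033, -0.01, 0.004], "angular": [0, 0, 0.12], "gripper": 0.5}, {"translation": [0.032, -0.014, 0.004], "angular": [0, 0, 0.13], "gripper": 0.5}, {"translation": [0.03, -0.017, 0.004], "angular": [0, 0, 0.12], "gripper": 0.5}, {"translation": [0.027, -0.022, 0.003], "angular": [0, 0, 0.12], "gripper": 0.5}, {"translation": [0.025, -0.024, 0.004], "angular": [0, 0, 0.12], "gripper": 0.5}]
[{"translation": [0.022, -0.027, 0.004], "angular": [0, 0, 0.12], "gripper": 0.5}, {"translation": [0.018, -0.03, 0.004], "angular": [0, 0, 0.12], "gripper": 0.5}, {"translation": [0.015, -0.031, 0.004], "angular": [0, 0, 0.12], "gripper": 0.5}, {"translation": [0.01, -0.034, 0.003], "angular": [0, 0, 0.12], "gripper": 0.5}, {"translation": [0, 0, 0.025], "angular": [0, 0, 0], "gripper": 0.5}]
[{"translation": [0, 0, 0.025], "angular": [0, 0, 0], "gripper": 0.5}, {"translation": [0, 0, 0.025], "angular": [0, 0, 0], "gripper": 0.5}]
end [504.5 380.6  75.3] 22.0
```

{"api": "carry_out", "payload": {
  "moves": [
    {"translation": [0.006,0.003,-0.024],"angular": [0,0,0.03],"gripper": 0.7},
    {"translation": [0.007,0.003,-0.025],"angular": [0,0,0.03],"gripper": 0.7},
    {"translation": [0.035,0.003,0.004],"angular": [0,0,0.12],"gripper": 0.5},
    {"translation": [0.034,-0.002,0.004],"angular": [0,0,0.12],"gripper": 0.5},
    {"translation": [0.035,-0.006,0.003],"angular": [0,0,0.12],"gripper": 0.5}
  ]
}}

```text
t: 22.2
position: [565.3, 74.3, 185.4]
tcp_rot: [0.742, 0.67, 0.0, 0.0]
ft_force: [1.2, 0.0, -0.1]
width: 42.7
finger_force: 0.0
```

{"api": "carry_out", "payload": {
  "moves": [
    {"translation": [0.033,-0.01,0.004],"angular": [0,0,0.12],"gripper": 0.5},
    {"translation": [0.032,-0.014,0.004],"angular": [0,0,0.13],"gripper": 0.5},
    {"translation": [0.03,-0.017,0.004],"angular": [0,0,0.12],"gripper": 0.5},
    {"translation": [0.027,-0.022,0.003],"angular": [0,0,0.12],"gripper": 0.5},
    {"translation": [0.025,-0.024,0.004],"angular": [0,0,0.12],"gripper": 0.5}
  ]
}}

```text
t: 22.7
position: [532.2, 245.0, 166.3]
tcp_rot: [0.909, 0.416, 0.0, -0.0]
ft_force: [1.0, 0.3, -0.5]
width: 42.8
finger_force: 0.0
```

{"api": "carry_out", "payload": {
  "moves": [
    {"translation": [0.022,-0.027,0.004],"angular": [0,0,0.12],"gripper": 0.5},
    {"translation": [0.018,-0.03,0.004],"angular": [0,0,0.12],"gripper": 0.5},
    {"translation": [0.015,-0.031,0.004],"angular": [0,0,0.12],"gripper": 0.5},
    {"translation": [0.01,-0.034,0.003],"angular": [0,0,0.12],"gripper": 0.5},
    {"translation": [0,0,0.025],"angular": [0,0,0],"gripper": 0.5}
  ]
}}

```text
t: 23.2
position: [504.6, 386.8, 127.1]
tcp_rot: [0.982, 0.191, 0.001, -0.002]
ft_force: [0.5, -0.0, -0.7]
width: 42.6
finger_force: 0.0
```

{"api": "carry_out", "payload": {
  "moves": [
    {"translation": [0,0,0.015],"angular": [0,0,0],"gripper": 0.5},
    {"translation": [0,0,0],"angular": [0,0,0],"gripper": 0.5},
    {"translation": [0,0,0],"angular": [0,0,0],"gripper": 0.5}
  ]
}}

```text
t: 23.5
position: [506.4, 379.5, 111.8]
tcp_rot: [0.982, 0.19, 0.0, 0.0]
ft_force: [1.0, 0.9, 0.3]
width: 42.8
finger_force: 0.0
```

```bash
python3 - <<'E'
from plan import *
plan((505,380.3,42,21.7,25,.5))
p,d=capture('scene'); P=cloud('scene',d); np.savez('scene2.npz',p=p,d=d)
cv2.imwrite('pics/c3.png',np.hstack([cv2.resize(p[130:250,200:320,::-1],(400,400),interpolation=cv2.INTER_CUBIC),cv2.resize(p[70:180,240:350,::-1],(400,400),interpolation=cv2.INTER_CUBIC)]))
vv,uu=np.mgrid[:384,:512]
m=(P[...,2]>92)&(P[...,2]<101)&(p.min(-1)>140)&(uu>225)&(uu<305)&(vv>160)&(vv<235)
n,l,s,c=cv2.connectedComponentsWithStats(m.astype(np.uint8))
for i in range(1,n):
    if s[i,4]>60: print(cv2.minEnclosingCircle(P[l==i][:,:2].astype(np.float32)),s[i,4])
E
```

```text
t 23.5 pos [506.4 379.5 111.8] yaw 21.9 q7 -1.41 F [1.  0.9 0.3]
[{"translation": [0, 0, 0.023], "angular": [0, 0, 0], "gripper": 0.5}, {"translation": [-0.001, -0.001, 0.024], "angular": [0, 0, 0], "gripper": 0.5}, {"translation": [0, 0, 0.023], "angular": [0, 0, 0], "gripper": 0.5}]
end [505.1 380.   41.8] 21.9
((604.2833862304688, 54.820892333984375), 25.463300704956055) 142
((584.2486572265625, -45.13431930541992), 24.379894256591797) 152
```

View pics/c3.png

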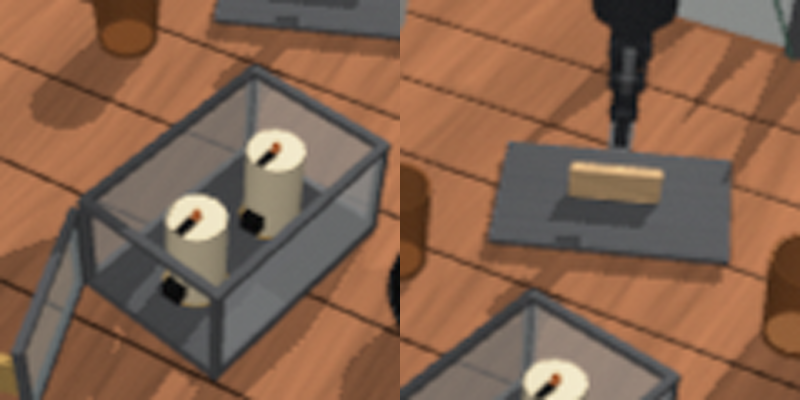

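Both candles stand on their spots with their eyes at (172,290) and (250,222) facing the door, and the gripper is centred over the lid's bar. Now the lid.

{"api": "carry_out", "payload": {
  "moves": [
    {"translation": [0,0,0.025],"angular": [0,0,0],"gripper": 0.5},
    {"translation": [-0.001,-0.001,0.025],"angular": [0,0,0],"gripper": 0.5},
    {"translation": [0,0,0.014],"angular": [0,0,0],"gripper": 0.5},
    {"translation": [0,0,0.004],"angular": [0,0,0],"gripper": 0.5},
    {"translation": [0,0,0],"angular": [0,0,0],"gripper": 0.5}
  ],
  "grip_force": 60
}}

```text
t: 24.05
position: [505.0, 380.9, 43.8]
tcp_rot: [0.982, 0.19, 0.0, -0.0]
ft_force: [0.2, 0.1, 0.1]
width: 42.9
finger_force: 0.0
```

{"api": "carry_out", "payload": {
  "moves": [
    {"translation": [0,0,0],"angular": [0,0,0],"gripper": 0.25},
    {"translation": [0,0,0],"angular": [0,0,0],"gripper": 0.1},
    {"translation": [0,0,0],"angular": [0,0,0],"gripper": 0.05},
    {"translation": [0,0,0],"angular": [0,0,0],"gripper": 0.05},
    {"translation": [0,0,0],"angular": [0,0,0],"gripper": 0.05}
  ]
}}

```text
t: 24.55
position: [505.0, 381.5, 44.5]
tcp_rot: [0.982, 0.191, 0.001, -0.0]
ft_force: [-0.5, -1.3, 8.5]
width: 12.8
finger_force: 59.7
```

```bash
python3 -c "
from plan import *
s=read_state();print(s['width'],s['finger_force'])
plan((505,380.3,215,21.7,35,.05),(594.5,4.2,215,78.2,38,.05))"
```

```text
12.795684689175355 59.69071447849274
t 24.55 pos [505.  381.5  44.5] yaw 22.0 q7 -1.36 F [-0.5 -1.3  8.5]
[{"translation": [0, 0, -0.034], "angular": [0, 0, 0], "gripper": 0.05}, {"translation": [0, 0, -0.034], "angular": [0, 0, 0], "gripper": 0.05}, {"translation": [0, 0.001, -0.034], "angular": [0, 0, 0], "gripper": 0.05}, {"translation": [0, 0, -0.034], "angular": [0, 0, 0], "gripper": 0.05}, {"translation": [0, 0, -0.034], "angular": [0, 0, 0], "gripper": 0.05}]
[{"translation": [-0.005, 0.035, 0], "angular": [0, 0, -0.09], "gripper": 0.05}, {"translation": [-0.009, 0.034, 0], "angular": [0, 0, -0.09], "gripper": 0.05}, {"translation": [-0.011, 0.033, 0], "angular": [0, 0, -0.09], "gripper": 0.05}, {"translation": [-0.014, 0.032, 0], "angular": [0, 0, -0.09], "gripper": 0.05}, {"translation": [-0.018, 0.031, 0], "angular": [0, 0, -0.09], "gripper": 0.05}]
[{"translation": [-0.02, 0.029, 0], "angular": [0, 0, -0.09], "gripper": 0.05}, {"translation": [-0.022, 0.027, 0], "angular": [0, 0, -0.08], "gripper": 0.05}, {"translation": [-0.025, 0.025, 0], "angular": [0, 0, -0.09], "gripper": 0.05}, {"translation": [-0.026, 0.023, 0], "angular": [0, 0, -0.09], "gripper": 0.05}, {"translation": [-0.029, 0.021, 0], "angular": [0, 0, -0.09], "gripper": 0.05}]
[{"translation": [-0.03, 0.017, 0], "angular": [0, 0, -0.09], "gripper": 0.05}]
end [594.2   4.5 214.5] 78.1
```

{"api": "carry_out", "payload": {
  "moves": [
    {"translation": [0,0,-0.02],"angular": [0,0,0],"gripper": 0.05},
    {"translation": [0,0,-0.034],"angular": [0,0,0],"gripper": 0.05},
    {"translation": [0,0.001,-0.038],"angular": [0,0,0],"gripper": 0.05},
    {"translation": [0,0,-0.038],"angular": [0,0,0],"gripper": 0.05},
    {"translation": [0,0,-0.038],"angular": [0,0,0],"gripper": 0.05}
  ]
}}

```text
t: 25.05
position: [504.7, 379.9, 213.2]
tcp_rot: [0.982, 0.191, 0.0, -0.0]
ft_force: [0.4, 0.6, -3.5]
width: 12.6
finger_force: 58.9
```

{"api": "carry_out", "payload": {
  "moves": [
    {"translation": [-0.005,0.035,0],"angular": [0,0,-0.09],"gripper": 0.05},
    {"translation": [-0.009,0.034,0],"angular": [0,0,-0.09],"gripper": 0.05},
    {"translation": [-0.011,0.033,0],"angular": [0,0,-0.09],"gripper": 0.05},
    {"translation": [-0.014,0.032,0],"angular": [0,0,-0.09],"gripper": 0.05},
    {"translation": [-0.018,0.031,0],"angular": [0,0,-0.09],"gripper": 0.05}
  ]
}}

```text
t: 25.55
position: [545.3, 207.5, 211.8]
tcp_rot: [0.914, 0.407, 0.0, -0.0]
ft_force: [0.7, 0.5, -4.1]
width: 12.5
finger_force: 59.2
```

{"api": "carry_out", "payload": {
  "moves": [
    {"translation": [-0.02,0.029,0],"angular": [0,0,-0.09],"gripper": 0.05},
    {"translation": [-0.022,0.027,0],"angular": [0,0,-0.08],"gripper": 0.05},
    {"translation": [-0.025,0.025,0],"angular": [0,0,-0.09],"gripper": 0.05},
    {"translation": [-0.026,0.023,0],"angular": [0,0,-0.09],"gripper": 0.05},
    {"translation": [-0.029,0.021,0],"angular": [0,0,-0.09],"gripper": 0.05}
  ]
}}

```text
t: 26.05
position: [586.3, 36.4, 211.8]
tcp_rot: [0.803, 0.596, 0.0, 0.0]
ft_force: [0.3, 0.1, -3.1]
width: 12.8
finger_force: 59.2
```

{"api": "carry_out", "payload": {
  "moves": [
    {"translation": [-0.03,0.017,0],"angular": [0,0,-0.09],"gripper": 0.05},
    {"translation": [0,0,0.02],"angular": [0,0,0],"gripper": 0.05},
    {"translation": [0,0,0],"angular": [0,0,0],"gripper": 0.05},
    {"translation": [0,0,0],"angular": [0,0,0],"gripper": 0.05}
  ]
}}

```text
t: 26.45
position: [593.5, 4.6, 191.6]
tcp_rot: [0.776, 0.63, -0.0, -0.0]
ft_force: [-0.3, 0.3, -1.9]
width: 12.6
finger_force: 59.1
```

```bash
python3 - <<'E'
from plan import *
s=read_state();print(s['width'],s['moment'])
plan((594.5,4.2,165,78.2,20,.05))
p,d=capture('scene'); P=cloud('scene',d); q=P.reshape(-1,3); z=s['position'][2]-44.5
m=(abs(q[:,2]-z-16)<5)&(np.hypot(q[:,0]-594,q[:,1]-4)<150)
print('lid',cv2.minAreaRect(q[m][:,:2].astype(np.float32)),m.sum())
A=np.c_[q[m][:,:2]-[594,4],np.ones(m.sum())]; print('tilt fit',np.linalg.lstsq(A,q[m][:,2],rcond=None)[0],z+16)
E
```

```text
12.583574801861532 [-0.02254136  0.04701689  0.00088261]
t 26.45 pos [593.5   4.6 191.6] yaw 78.1 q7 -0.03 F [-0.3  0.3 -1.9]
[{"translation": [0, 0.001, 0.013], "angular": [0, 0, 0], "gripper": 0.05}, {"translation": [0, 0, 0.014], "angular": [0, 0, 0], "gripper": 0.05}]
end [594.5   4.4 164.6] 78.1
lid ((594.2544555664062, 4.47393798828125), (230.85850524902344, 161.90228271484375), 78.2826919555664) 3076
tilt fit [-4.37807293e-03  1.05073199e-03  1.63695650e+02] 163.09908793053222
```

Excellent: the lid is centred at (594.3, 4.5), yaw 78.3°, and level. Lowering it.

{"api": "carry_out", "payload": {
  "moves": [
    {"translation": [0,0,0.015],"angular": [0,0,0],"gripper": 0.05},
    {"translation": [0,0,0.012],"angular": [0,0,0],"gripper": 0.05},
    {"translation": [0,0,0.006],"angular": [0,0,0],"gripper": 0.05},
    {"translation": [0,0,0.003],"angular": [0,0,0],"gripper": 0.05},
    {"translation": [0,0,0.002],"angular": [0,0,0],"gripper": 0.05}
  ]
}}

```text
t: 27.0
position: [593.7, 4.0, 153.0]
tcp_rot: [0.776, 0.63, -0.0, -0.0]
ft_force: [-0.5, -0.4, -3.3]
width: 12.9
finger_force: 59.1
```

{"api": "carry_out", "payload": {
  "moves": [
    {"translation": [0,0,0.002],"angular": [0,0,0],"gripper": 0.05},
    {"translation": [0,0,0.002],"angular": [0,0,0],"gripper": 0.05},
    {"translation": [0,0,0.001],"angular": [0,0,0],"gripper": 0.05},
    {"translation": [0,0,0],"angular": [0,0,0],"gripper": 0.05}
  ]
}}

```text
t: 27.4
position: [593.7, 4.1, 148.3]
tcp_rot: [0.776, 0.63, -0.0, -0.0]
ft_force: [0.4, 0.4, -4.1]
width: 12.8
finger_force: 59.1
```

{"api": "carry_out", "payload": {
  "moves": [
    {"translation": [0,0,0.001],"angular": [0,0,0],"gripper": 0.05},
    {"translation": [0,0,0.001],"angular": [0,0,0],"gripper": 0.05},
    {"translation": [0,0,0],"angular": [0,0,0],"gripper": 0.05},
    {"translation": [0,0,0],"angular": [0,0,0],"gripper": 0.05}
  ]
}}

```text
t: 27.8
position: [593.8, 4.1, 146.5]
tcp_rot: [0.776, 0.63, 0.0, 0.0]
ft_force: [-2.1, 0.1, 2.5]
width: 13.3
finger_force: 59.9
```

The lid seated at the predicted height (146.5 mm), so I'll release it and plan the door push.

{"api": "carry_out", "payload": {
  "moves": [
    {"translation": [0,0,0],"angular": [0,0,0],"gripper": 0.25},
    {"translation": [0,0,0],"angular": [0,0,0],"gripper": 0.35},
    {"translation": [0,0,0],"angular": [0,0,0],"gripper": 0.35},
    {"translation": [0,0,-0.035],"angular": [0,0,0],"gripper": 0.35},
    {"translation": [0,0,-0.045],"angular": [0,0,0],"gripper": 0.35}
  ]
}}

```text
t: 28.3
position: [592.8, 4.0, 225.8]
tcp_rot: [0.776, 0.63, -0.002, -0.001]
ft_force: [1.2, 0.2, 1.5]
width: 30.0
finger_force: 0.0
```

```bash
cat > door.py <<'E'
from plan import *
C=np.array([594.4,4.0]); Y=78.2
rot=lambda a,v:R.from_euler('z',a,degrees=True).apply([*v,0])[:2]
H=C+rot(Y,[-115,73])
def pose(q,n,z,step,g=0,r=110): # q deg
    xy=H+rot(Y-q,[-n,-r]); return (*xy,z,Y-q,step,g)
E
python3 - <<'E'
from door import *
print(H,pose(61.3,0,0,1))
plan(pose(61.3,38,225,40),pose(61.3,38,140,35))
p,d=capture('scene'); P=cloud('scene',d); q=P.reshape(-1,3)
m=(abs(q[:,2]-118)<5)&(np.hypot(q[:,0]-594,q[:,1]-4)<150)
print('lid',cv2.minAreaRect(q[m][:,:2].astype(np.float32)),np.median(q[m][:,2]))
A=np.c_[q[m][:,:2]-[594,4],np.ones(m.sum())]; print('tilt fit',np.linalg.lstsq(A,q[m][:,2],rcond=None)[0])
E
```

```text
[499.42563466 -93.64153792] (np.float64(531.4028759543988), np.float64(-198.8910321694799), 0, 16.900000000000006, 1, 0)
t 28.3 pos [592.8   4.  225.8] yaw 78.1 q7 -0.05 F [1.2 0.2 1.5]
[{"translation": [-0.025, -0.006, 0], "angular": [0, 0, 0.12], "gripper": 0}, {"translation": [-0.026, -0.002, 0], "angular": [0, 0, 0.12], "gripper": 0}, {"translation": [-0.027, 0, 0], "angular": [0, 0, 0.12], "gripper": 0}, {"translation": [-0.025, 0.004, 0], "angular": [0, 0, 0.11], "gripper": 0}, {"translation": [-0.026, 0.006, 0], "angular": [0, 0, 0.12], "gripper": 0}]
[{"translation": [-0.024, 0.01, 0.001], "angular": [0, 0, 0.12], "gripper": 0}, {"translation": [-0.023, 0.012, 0], "angular": [0, 0, 0.12], "gripper": 0}, {"translation": [-0.022, 0.015, 0], "angular": [0, 0, 0.12], "gripper": 0}, {"translation": [-0.019, 0.017, 0], "angular": [0, 0, 0.12], "gripper": 0}, {"translation": [0, 0, 0.028], "angular": [0, 0, 0], "gripper": 0}]
[{"translation": [0, 0, 0.029], "angular": [0, 0, 0], "gripper": 0}, {"translation": [0, 0, 0.028], "angular": [0, 0, 0], "gripper": 0}]
end [ 495.2 -209.6  139.8] 16.8
lid ((593.9918823242188, 4.48052978515625), (232.56817626953125, 162.1619415283203), 77.78427124023438) 118.61765306453586
tilt fit [-1.63762039e-03  1.39200522e-03  1.18604902e+02]
```

{"api": "carry_out", "payload": {
  "moves": [
    {"translation": [-0.025,-0.006,0],"angular": [0,0,0.12],"gripper": 0},
    {"translation": [-0.026,-0.002,0],"angular": [0,0,0.12],"gripper": 0},
    {"translation": [-0.027,0,0],"angular": [0,0,0.12],"gripper": 0},
    {"translation": [-0.025,0.004,0],"angular": [0,0,0.11],"gripper": 0},
    {"translation": [-0.026,0.006,0],"angular": [0,0,0.12],"gripper": 0}
  ]
}}

```text
t: 28.85
position: [538.8, -115.6, 226.4]
tcp_rot: [0.927, 0.375, 0.0, 0.0]
ft_force: [-0.2, -0.1, -0.1]
width: -0.2
finger_force: 0.0
```

{"api": "carry_out", "payload": {
  "moves": [
    {"translation": [-0.024,0.01,0.001],"angular": [0,0,0.12],"gripper": 0},
    {"translation": [-0.023,0.012,0],"angular": [0,0,0.12],"gripper": 0},
    {"translation": [-0.022,0.015,0],"angular": [0,0,0.12],"gripper": 0},
    {"translation": [-0.019,0.017,0],"angular": [0,0,0.12],"gripper": 0},
    {"translation": [0,0,0.028],"angular": [0,0,0],"gripper": 0}
  ]
}}

```text
t: 29.35
position: [496.0, -213.2, 199.5]
tcp_rot: [0.99, 0.142, 0.002, 0.002]
ft_force: [1.9, 0.4, -0.9]
width: -0.2
finger_force: 0.0
```

{"api": "carry_out", "payload": {
  "moves": [
    {"translation": [0,0,0.029],"angular": [0,0,0],"gripper": 0},
    {"translation": [0,0,0.028],"angular": [0,0,0],"gripper": 0},
    {"translation": [0,0,0],"angular": [0,0,0],"gripper": 0},
    {"translation": [0,0,0],"angular": [0,0,0],"gripper": 0}
  ]
}}

```text
t: 29.75
position: [496.1, -209.9, 140.9]
tcp_rot: [0.989, 0.146, -0.0, 0.0]
ft_force: [0.3, -0.7, 0.7]
width: 0.1
finger_force: 0.0
```

```bash
python3 - <<'E'
from door import *
plan(pose(61.3,36,103,20),pose(61.3,15,103,6))
p,d=capture('scene'); np.savez('scene3.npz',p=p,d=d)
cv2.imwrite('pics/door.png',cv2.resize(p[110:290,160:330,::-1],(560,593),interpolation=cv2.INTER_CUBIC))
E
```

```text
t 29.75 pos [ 496.1 -209.9  140.9] yaw 16.8 q7 -0.44 F [ 0.3 -0.7  0.7]
[{"translation": [0, 0, 0.019], "angular": [0, 0, 0], "gripper": 0}, {"translation": [0.001, 0, 0.019], "angular": [0, 0, 0], "gripper": 0}, {"translation": [0.005, 0, 0], "angular": [0, 0, 0], "gripper": 0}, {"translation": [0.005, 0, 0], "angular": [0, 0, 0], "gripper": 0}, {"translation": [0.006, 0, 0], "angular": [0, 0, 0], "gripper": 0}]
[{"translation": [0.005, 0, 0], "angular": [0, 0, 0], "gripper": 0}]
end [ 517.2 -203.5  102.9] 16.8
```

View pics/door.png

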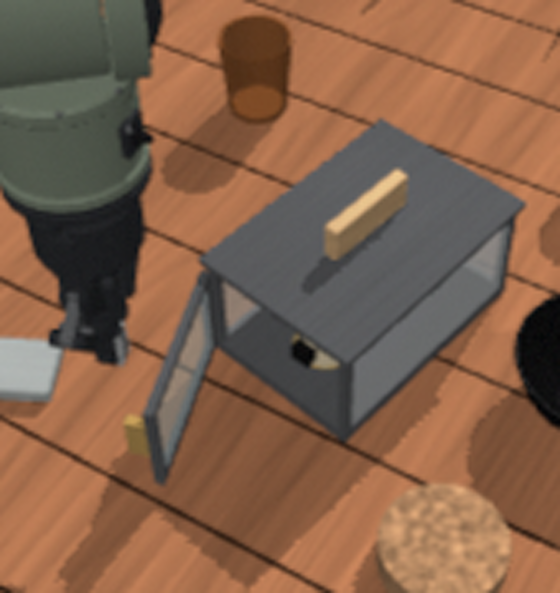

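The lid sits square, and the closed fingers at (95,340) are on the outside of the door, behind the pull tab at (137,433). I'll go down and make contact.

{"api": "carry_out", "payload": {
  "moves": [
    {"translation": [0,0,0.019],"angular": [0,0,0],"gripper": 0},
    {"translation": [0.001,0,0.019],"angular": [0,0,0],"gripper": 0},
    {"translation": [0.005,0,0],"angular": [0,0,0],"gripper": 0},
    {"translation": [0.005,0,0],"angular": [0,0,0],"gripper": 0},
    {"translation": [0.005,0,0],"angular": [0,0,0],"gripper": 0}
  ]
}}

```text
t: 30.3
position: [512.7, -204.9, 103.8]
tcp_rot: [0.989, 0.146, 0.001, 0.0]
ft_force: [-0.2, 0.3, -0.3]
width: 0.1
finger_force: 0.0
```

```bash
python3 - <<'E'
from door import *
plan(pose(61.3,16,103,5),*[pose(q,15,103,9) for q in (50,40,30,20)])
E
```

```text
t 30.3 pos [ 512.7 -204.9  103.8] yaw 16.8 q7 -0.42 F [-0.2  0.3 -0.3]
[{"translation": [0.004, 0, 0.001], "angular": [0, 0, 0], "gripper": 0}, {"translation": [0.008, 0, 0], "angular": [0, 0, -0.07], "gripper": 0}, {"translation": [0.007, 0.001, 0], "angular": [0, 0, -0.06], "gripper": 0}, {"translation": [0.007, 0.001, 0], "angular": [0, 0, -0.07], "gripper": 0}, {"translation": [0.007, 0, 0], "angular": [0, 0, -0.06], "gripper": 0}]
[{"translation": [0.006, 0.001, 0], "angular": [0, 0, -0.06], "gripper": 0}, {"translation": [0.007, 0.001, 0], "angular": [0, 0, -0.05], "gripper": 0}, {"translation": [0.006, 0, 0], "angular": [0, 0, -0.06], "gripper": 0}, {"translation": [0.007, 0.001, 0], "angular": [0, 0, -0.06], "gripper": 0}, {"translation": [0.006, 0.001, 0], "angular": [0, 0, -0.06], "gripper": 0}]
[{"translation": [0.006, 0, 0], "angular": [0, 0, -0.06], "gripper": 0}, {"translation": [0.007, 0.001, 0], "angular": [0, 0, -0.05], "gripper": 0}, {"translation": [0.006, 0.001, 0], "angular": [0, 0, -0.06], "gripper": 0}]
end [ 584.9 -164.3  102.8] 58.1
```

{"api": "carry_out", "payload": {
  "moves": [
    {"translation": [0.004,0,0.001],"angular": [0,0,0],"gripper": 0},
    {"translation": [0.008,0,0],"angular": [0,0,-0.07],"gripper": 0},
    {"translation": [0.007,0.001,0],"angular": [0,0,-0.06],"gripper": 0},
    {"translation": [0.007,0.001,0],"angular": [0,0,-0.07],"gripper": 0},
    {"translation": [0.007,0,0],"angular": [0,0,-0.06],"gripper": 0}
  ]
}}

```text
t: 30.8
position: [543.3, -194.7, 101.8]
tcp_rot: [0.962, 0.275, 0.0, 0.0]
ft_force: [-0.3, -1.3, -0.1]
width: 0.2
finger_force: 0.6
```

{"api": "carry_out", "payload": {
  "moves": [
    {"translation": [0.006,0.001,0],"angular": [0,0,-0.06],"gripper": 0},
    {"translation": [0.007,0.001,0],"angular": [0,0,-0.05],"gripper": 0},
    {"translation": [0.006,0,0],"angular": [0,0,-0.06],"gripper": 0},
    {"translation": [0.007,0.001,0],"angular": [0,0,-0.06],"gripper": 0},
    {"translation": [0.006,0.001,0],"angular": [0,0,-0.06],"gripper": 0}
  ]
}}

```text
t: 31.3
position: [570.8, -177.6, 101.6]
tcp_rot: [0.912, 0.411, 0.0, 0.0]
ft_force: [-0.8, -0.7, 0.1]
width: 0.0
finger_force: 0.6
```

{"api": "carry_out", "payload": {
  "moves": [
    {"translation": [0.006,0,0],"angular": [0,0,-0.06],"gripper": 0},
    {"translation": [0.007,0.001,0],"angular": [0,0,-0.05],"gripper": 0},
    {"translation": [0.006,0.001,0],"angular": [0,0,-0.06],"gripper": 0}
  ]
}}

```text
t: 31.6
position: [584.2, -163.8, 101.5]
tcp_rot: [0.874, 0.487, -0.0, 0.0]
ft_force: [-1.1, -0.2, 0.9]
width: -0.2
finger_force: 0.6
```

```bash
python3 - <<'E'
from door import *
plan(*[pose(q,15,103,4) for q in (13,7,2)])
E
```

```text
t 31.6 pos [ 584.2 -163.8  101.5] yaw 58.3 q7 0.01 F [-1.1 -0.2  0.9]
[{"translation": [0.003, 0.001, 0], "angular": [0, 0, -0.03], "gripper": 0}, {"translation": [0.004, 0, -0.001], "angular": [0, 0, -0.03], "gripper": 0}, {"translation": [0.003, 0.001, 0], "angular": [0, 0, -0.03], "gripper": 0}, {"translation": [0.003, 0.001, -0.001], "angular": [0, 0, -0.03], "gripper": 0}, {"translation": [0.003, 0, 0], "angular": [0, 0, -0.03], "gripper": 0}]
[{"translation": [0.003, 0, 0], "angular": [0, 0, -0.02], "gripper": 0}, {"translation": [0.003, 0.001, 0], "angular": [0, 0, -0.03], "gripper": 0}, {"translation": [0.003, 0, 0], "angular": [0, 0, -0.03], "gripper": 0}, {"translation": [0.003, 0, 0], "angular": [0, 0, -0.03], "gripper": 0}, {"translation": [0.003, 0.001, 0], "angular": [0, 0, -0.03], "gripper": 0}]
[{"translation": [0.004, 0, 0], "angular": [0, 0, -0.02], "gripper": 0}]
end [ 602.5 -133.9  103.5] 76.0
```

{"api": "carry_out", "payload": {
  "moves": [
    {"translation": [0.003,0.001,0],"angular": [0,0,-0.03],"gripper": 0},
    {"translation": [0.004,0,0],"angular": [0,0,-0.03],"gripper": 0},
    {"translation": [0.003,0.001,0],"angular": [0,0,-0.03],"gripper": 0},
    {"translation": [0.003,0.001,0],"angular": [0,0,-0.03],"gripper": 0},
    {"translation": [0.003,0,0],"angular": [0,0,-0.03],"gripper": 0}
  ]
}}

```text
t: 32.1
position: [594.2, -151.6, 101.3]
tcp_rot: [0.835, 0.55, 0.0, 0.0]
ft_force: [0.7, -1.4, -0.1]
width: -0.1
finger_force: 0.5
```

{"api": "carry_out", "payload": {
  "moves": [
    {"translation": [0.003,0,0],"angular": [0,0,-0.02],"gripper": 0},
    {"translation": [0.003,0.001,0],"angular": [0,0,-0.03],"gripper": 0},
    {"translation": [0.003,0,0],"angular": [0,0,-0.03],"gripper": 0},
    {"translation": [0.003,0,0],"angular": [0,0,-0.03],"gripper": 0},
    {"translation": [0.003,0.001,0],"angular": [0,0,-0.03],"gripper": 0}
  ]
}}

```text
t: 32.6
position: [601.0, -138.0, 101.3]
tcp_rot: [0.794, 0.608, -0.0, -0.0]
ft_force: [-0.3, -0.0, -0.5]
width: 0.3
finger_force: 0.4
```

```bash
python3 - <<'E'
from door import *
plan(pose(0,15,103,2))
E
```

```text
t 32.6 pos [ 601.  -138.   101.3] yaw 74.8 q7 0.18 F [-0.3 -0.  -0.5]
[{"translation": [0.002, 0, 0], "angular": [0, 0, -0.01], "gripper": 0}, {"translation": [0.002, 0.001, -0.001], "angular": [0, 0, -0.02], "gripper": 0}, {"translation": [0.002, 0, 0], "angular": [0, 0, -0.01], "gripper": 0}, {"translation": [0.002, 0, -0.001], "angular": [0, 0, -0.02], "gripper": 0}]
end [ 603.9 -130.5  103.3] 78.3
```

{"api": "carry_out", "payload": {
  "moves": [
    {"translation": [0.002,0,0],"angular": [0,0,-0.02],"gripper": 0},
    {"translation": [0.002,0,0],"angular": [0,0,-0.02],"gripper": 0},
    {"translation": [0.002,0,0],"angular": [0,0,-0.02],"gripper": 0},
    {"translation": [0.001,0,0],"angular": [0,0,0],"gripper": 0},
    {"translation": [0,0,0],"angular": [0,0,0],"gripper": 0}
  ]
}}

```text
t: 33.1
position: [602.7, -131.3, 101.3]
tcp_rot: [0.776, 0.63, 0.0, -0.0]
ft_force: [1.1, -0.9, 0.5]
width: 0.1
finger_force: 0.0
```

{"api": "carry_out", "payload": {
  "moves": [
    {"translation": [0.001,0,0],"angular": [0,0,0],"gripper": 0},
    {"translation": [0.001,0,0],"angular": [0,0,0],"gripper": 0}
  ]
}}

```text
t: 33.3
position: [603.1, -129.6, 101.3]
tcp_rot: [0.776, 0.63, -0.0, 0.0]
ft_force: [-1.1, -6.4, -0.3]
width: -0.4
finger_force: 3.9
```

{"api": "carry_out", "payload": {
  "moves": [
    {"translation": [0.001,0,0],"angular": [0,0,0],"gripper": 0},
    {"translation": [0,0,0],"angular": [0,0,0],"gripper": 0},
    {"translation": [0,0,0],"angular": [0,0,0],"gripper": 0}
  ]
}}

```text
t: 33.6
position: [603.1, -129.7, 101.3]
tcp_rot: [0.777, 0.63, -0.0, 0.0]
ft_force: [-0.9, -6.5, -1.2]
width: -0.0
finger_force: 3.2
```

{"api": "carry_out", "payload": {
  "moves": [
    {"translation": [-0.005,0,0],"angular": [0,0,0],"gripper": 0},
    {"translation": [-0.02,0,0],"angular": [0,0,0],"gripper": 0},
    {"translation": [-0.03,0,0],"angular": [0,0,0],"gripper": 0},
    {"translation": [-0.03,0,-0.02],"angular": [0,0,0],"gripper": 0},
    {"translation": [-0.01,0,-0.04],"angular": [0,0,0],"gripper": 0}
  ]
}}

```text
t: 34.1
position: [581.3, -224.5, 159.9]
tcp_rot: [0.777, 0.629, -0.002, -0.001]
ft_force: [0.3, 0.5, 1.2]
width: -0.0
finger_force: 0.0
```

{"api": "carry_out", "payload": {
  "moves": [
    {"translation": [-0.03,0.03,-0.03],"angular": [0,0,0],"gripper": 0},
    {"translation": [-0.03,0.03,-0.03],"angular": [0,0,0],"gripper": 0},
    {"translation": [0,0,0],"angular": [0,0,0],"gripper": 0}
  ]
}}

```text
t: 34.4
position: [630.6, -295.3, 223.2]
tcp_rot: [0.777, 0.629, 0.001, 0.004]
ft_force: [-0.6, 0.2, -0.9]
width: -0.0
finger_force: 0.0
```

```bash
python3 - <<'E'
from door import *
out=[]
p,d=capture('scene'); out.append(cv2.resize(p[110:270,190:350,::-1],(400,400),interpolation=cv2.INTER_CUBIC))
P=cloud('scene',d); q=P.reshape(-1,3)
m=(abs(q[:,2]-118)<5)&(np.hypot(q[:,0]-594,q[:,1]-4)<150)
print('lid',cv2.minAreaRect(q[m][:,:2].astype(np.float32)),np.median(q[m][:,2]))
p,d=capture('top'); out.append(cv2.resize(p[130:250,185:305,::-1],(400,400),interpolation=cv2.INTER_CUBIC))
# door points in lantern frame
L=R.from_euler('z',-78.2,degrees=True).apply(q-[*C,0]); m=(L[:,0]<-112)&(L[:,0]>-135)&(abs(L[:,1])<80)&(L[:,2]>15)&(L[:,2]<106)
for a in range(-70,75,20):
    k=m&(abs(L[:,1]-a)<10)
    if k.sum(): print(a,k.sum(),np.percentile(L[k,0],[10,50,90]).round(1))
cv2.imwrite('pics/final.png',np.hstack(out))
E
```

```text
lid ((594.4715576171875, 4.1823883056640625), (231.9871368408203, 161.760986328125), 77.9645004272461) 118.70004811783178
-70 124 [-129.3 -117.7 -114. ]
-50 65 [-118.1 -115.7 -114.5]
-30 119 [-117.  -115.8 -114.7]
-10 110 [-117.1 -115.6 -114.7]
10 112 [-117.  -115.4 -114.4]
30 87 [-116.9 -115.3 -114.5]
50 13 [-116.1 -114.9 -114.1]
```

View pics/final.png

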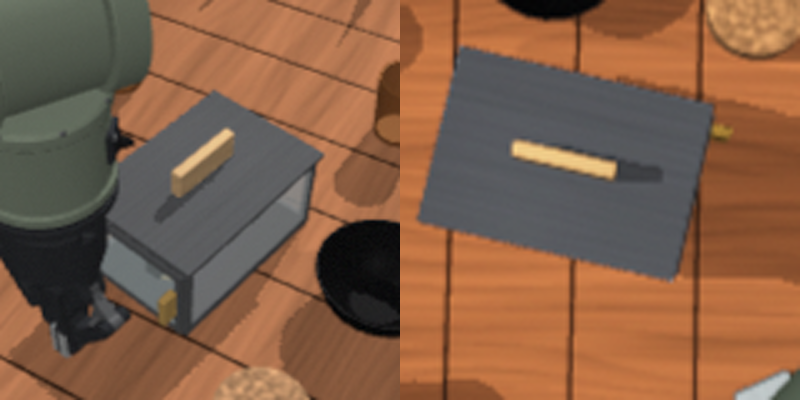

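The door lies flat along the lantern's end, with its tab at (167,308), and the lid is square and seated at 118.7 mm. The arm is clear, so I'm handing in.

```bash
python3 -c "
from station import *
print(sign_off())"
```

```text
the job is handed in; nothing more can be done
None
```

The job is handed in at about 34 s: both ivory candles stand on the brass spots with their eyes towards the door, the lid is fully seated and the door is shut; while I was placing the first candle, the gripper pressed on the lantern's end wall at about 30 N before I backed it off.

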